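# Secure the sample vial and bring it under the dosing needle

## Robot

A 7-joint arm with a two-finger parallel gripper is mounted at the origin on a cart in front of the work surface, level with it; the furniture and walls round the work are solid. World frame = base frame: x ahead of the robot, y to its left, z up, the work surface at z = 0. Lengths are in mm, angles in rad, forces in N, time in s.
With the tool pointing down it reaches from about 425 to 1025 mm from the base axis. Payload 3.6 kg.
Tool frame: the origin (TCP) lies between the finger pads; the fingertips stand 25 mm ahead of it and the grasp point (between the pads) lies 6 mm ahead of it; z points along the fingers, y is the line along which they close (so a half turn about z gives the same grasp; the last joint's range is limited). The gripper opens to 85 mm and grips with 20 to 120 N. Pads are 22 mm wide; open, the fingers measure 114 mm over their backs; the gripper's body (76 mm by 85 mm) begins 54 mm behind the grasp point. The pads swing forward as they close: fully open they stand 13 mm farther back than shut.
Start: joints at [1.171, 0.591, 0.048, 1.609, -0.033, 0.943, -0.034], TCP at [218.268, -691.367, 256.302] pointing down, gripper open.
Joint ranges: [-2.69, 2.69], [-0.47, 2.24], [-1.27, 1.36], [0.19, 2.51], [-1.53, 4.68], [0.08, 2.07], [-3.09, 3.09]. Speed limits (rad/s): [2.57, 2.57, 3.14, 3.14, 3.14, 3.14, 3.14].

## Interface

Orientations are given as a 3x3 rotation matrix whose columns are the frame's x, y, z axes.
In Python, from cell import telemetry, snapshot, camera_params, ctrl, finder gives the robot as it stands.
- The arm moves only by the tool send_rows, never from a script. Its argument "rows" is a list of rows, each an object with "slide": the shift along the tool's x, y, z in m, a list of three; "rotation": the turn, a rotation vector about the tool's x, y, z in units of 6 degrees (1.0 is 6 degrees), a list of three; "claw": the finger opening in m, from 0 to 0.0854. A call has 1 to 12 rows; each row shifts and turns the commanded pose from where the row before left it, along the tool's axes as they then stand; what a row does not reach is not made up. A row lasts 1/8 s, in which the tool goes at most 62.5 mm and 10.7 degrees, less where a joint would pass 70% of its speed; a pose out of reach is approached as far as the arm can. A call with a gripper value outside its range is refused whole. The fingers move at their own pace and stop on an object; "force" is the grip in N (left out, the last holds). Time passes only in rows, so rows that do not move let the fingers close. It gives the time, the measured TCP pose, the force, the opening and the grip force at its end, in the units of the state.
- telemetry.get_state(): the state, without advancing time (a new reading comes with each control period).
- snapshot(name): name is "side" or "top" or "wrist"; returns the picture (420x560x3 uint8, red, green, blue); there is no depth.
- camera_params(name): a dict with "fx", "fy", "cx", "cy" (pixels), "world_to_cam" (4x4, takes a point from world to camera coordinates). Camera axes: x right, y down, z forward; pixel columns grow to the right and rows downward; lengths in mm; the calibration is good to about 2 mm. A picture is of the moment at which its call begins: read the wrist's pose just before it. camera_params takes no time and is no camera call; for the wrist camera it gives the pose at the moment of the call.
- ctrl.finish_job(): hands the job in; it is judged then, once.
Trained networks look in the newest picture that a camera, given by its name, has taken for a name from the list of things; names that differ only in an ending like _2 or _b are one class to them, and where a whole thing is asked for, a point or a joint stands for the part that bears it (a point fixed in the world has none). Each returns a list of dicts, best first, with "score" (0 to 1); they miss things now and then, are a little off and sometimes report something else, mostly with a low value. They report only what shows in the picture. A call takes as long as a camera call.
- finder.spot_in(target, camera): "point" ([column, row] in pixels, amid what is visible of it).
The state is a dict: "time_s": time; "q": joint angles; "qd": joint speeds; "tau": joint torques, N m; "eef_pos": TCP position; "tool_rot": TCP orientation; "force": force on the tool from outside, world axes, zero at the start; "ft_torque": the same for the moment, N m; "finger_gap": finger opening in mm; "grip_force": force on a finger pad.
Only numpy, scipy, OpenCV 4.12 (cv2) and the standard library are available. Lean on these libraries where they do the work, as an engineer would, in place of code of your own. Each camera call takes 0.05 s, during which the arm holds its last target. There are 200 camera calls.

## Task

Get the sample vial ready for dosing: while its carriage is still out clear of the needle, swing the spring-up keeper bar over the vials and press it down until it snaps home under the sprung roller of its catch and stays down by itself, but do not lean on it once it meets the stop. Then slide the carriage along its rail until the tall vial stands centred right under the needle tip, and leave it there with the bar still latched and the vial upright in its nest; do not touch the needle, and leave the tin, the timer and the amber bottle alone.

Things in the scene. Friction and masses are not known exactly. Their poses are not given: they have to be found in the camera images.
- stand: Dosing stand, fixed: base plate 114 x 242 x 10 mm, two rails on it, a pillar at the back whose arm (z 96 to 107 mm) reaches forward over the rails with the needle. Origin on the bench under the middle of the vial row at carriage 0; x to the pillar side (away from the operator), y along the rails, away from the needle, z up. Arm: y -119 to -105 mm, x -9 to 83 mm. Yaw within 0.2 rad of the robot's.
- carriage (a joint): Travel of the vial carriage along the stand's -y (to the needle), m: starts at its end stop, 0, range to 0.165; about 2 N of friction, stays where left. An aluminium plate (top at z 26 mm) with a white nest block, 48 x 84 mm, top z 46 mm: four nests in a row along y, 28.5 and 9.5 mm either side of its middle. It carries the keeper bar, the catch and a knob.
- carriage_knob (a point): Centre of the top of the carriage knob: upright black cylinder, 16 mm diameter, from z 26 to 84 mm, at the carriage's end away from the needle, 70 mm from the middle of the nest row (the nest block begins 28 mm from its axis). Grasp it across x to slide the carriage.
- vial: Sample vial: clear, white cap, 12 mm diameter, 33 mm high, the only tall thing in the four nests (in any of them, 1 mm loose); cap top at z 62 mm. The other nests hold low grey blanks (top z 53 mm). Origin: centre of its underside, z 29 mm in its nest; z up.
- needle_tip (a point): Point of the fixed dosing needle, z 80 mm, pointing down. With the carriage in the right place it is straight above the vial's cap, over a hole in the keeper bar.
- needle: The thin steel needle (13 mm long, 2 mm thick) and its hub under the stand's arm; origin at the needle's point. Must not be touched.
- keeper (a joint): Angle of the keeper bar, rad: 0 level over the vials; latched it reads -0.1 to 0.1, as the catch is set; grows as it swings up and back about a hinge along the stand's y. Starts standing open at 1.3 to 1.75. A hinge spring lifts it with 1 to 2 N at the lug: let go unlatched it rises to about 1 rad or more.
- keeper_bar: Steel bar 14 mm wide, 5 mm thick. Origin on its hinge axis: 42 mm behind the vial row, z 69.5 mm. At angle a the bar points along (-cos a, sin a), its upper face along (sin a, cos a) in the stand's x and z: 42 mm out a crossbar 16 x 82 mm (level, 5 mm above the vial; needle hole over each nest), 95 mm out a rounded nose of 2.5 mm radius that goes into the catch.
- keeper_lug (a point): Centre of the top of the black thumb lug near the bar's free end, 78 mm out from the hinge; 14 mm wide along y, 12 mm along the bar, its top 19 mm above the hinge axis plane. With the bar open it points backwards; fingers can straddle lug and bar from above, closing along y. Level, its top faces up at z 88.5 mm, to be pressed.
- catch_post (a point): Foot of the catch, z 26 mm, at the carriage's front, 72 mm before the nest row. The catch block (24 mm wide, 45 to 88 mm before the row, top z 78 to 94 mm) is clamped on its post by a screw anywhere within 8 mm up or down of the middle, to suit the caps; this setting is not told. At its middle the bar's nose is seated at keeper 0.
- catch (a joint): How far the catch's sprung roller is pushed back, m: 0 out at rest. From about 0.11 rad above shut the bar's nose pushes it back 2.5 mm (some 6 to 12 N more down on the lug), then it springs out over the nose, and 5.5 mm below the tightest point the nose meets a hard shelf. As the height is not known, press till that firm stop is felt; over 30 N of nose on shelf is too much.
- round_tin: Closed round tin, 46 mm across, 19 mm high, on the bench left of the stand; origin at the centre of its underside. Leave alone.
- bench_timer: White bench timer, 62 x 62 x 16 mm, on the bench far left, beyond the tin; origin at the centre of its underside. The tall instrument behind it (x over 0.475, y over 0.425, to z 0.5) and the hose end hanging at x 0.62 to 0.7, y 0.09 to 0.24, above z 0.43 are solid. Leave alone.
- small_amber_bottle: Amber bottle with a white cap, 45 mm across, 108 mm high, on the bench right of the stand, near its front edge; origin at the centre of its underside. A white bucket stands behind it (y under 0.05, x 0.42 to 0.64, to z 0.22). Leave alone.

How it is judged:
By the outcome, as a careful person would: the job done as asked, in the order asked, and still so for the second after the job is handed in, with the robot touching nothing.
It also fails if it takes over 67 s, if anything falls off the work surface, if the arm or the gripper's body presses on something with over 40 N, if the wrist force passes 120 N, or if a joint passes its speed limit or range.

## Working session

There is one attempt and no reset: what is moved stays moved. The work goes in short steps, Python scripts to look and compute and a tool call to move; the robot and the scene stay as the last step left them, time stands still between calls to the robot, and variables do not carry over. Pictures are saved under pics/ and viewed, at most 10 in all, crops included, and the job is handed in when it is done.

Besides the shell and the picture viewer there is one more tool, called after ">>>" as name(argument=value, ...), one argument or row to a line, values as JSON. send_rows: Moves the arm, as the interface text tells. Its arguments: {"type":"object","properties":{"rows":{"type":"array","items":{"type":"object","properties":{"slide":{"type":"array","items":{"type":"number"}},"rotation":{"type":"array","items":{"type":"number"}},"claw":{"type":"number"}}}},"force":{"type":"number"}},"required":["rows"]}

```bash
mkdir -p pics; ls
cat > h.py <<'E'
import numpy as np, cv2
from cell import telemetry, snapshot, camera_params, ctrl, finder
def save(n,f):
    im=snapshot(n); cv2.imwrite('pics/'+f,im[:,:,::-1]); return im
def ray(n,px):
    c=camera_params(n); W=np.array(c['world_to_cam']); R=W[:3,:3]; t=W[:3,3]
    d=R.T@np.array([(px[0]-c['cx'])/c['fx'],(px[1]-c['cy'])/c['fy'],1]); return -R.T@t,d
def atz(n,px,z):
    o,d=ray(n,px); return o+d*(z-o[2])/d[2]
def proj(n,p):
    c=camera_params(n); W=np.array(c['world_to_cam']); q=W[:3,:3]@np.array(p)+W[:3,3]
    return np.array([c['fx']*q[0]/q[2]+c['cx'],c['fy']*q[1]/q[2]+c['cy']])
def tri(a,b):
    A=[];B=[]
    for o,d in (a,b):
        d=d/np.linalg.norm(d);P=np.eye(3)-np.outer(d,d);A.append(P);B.append(P@o)
    x=np.linalg.solve(sum(A),sum(B)); return x,[np.linalg.norm(P@x-b) for P,b in zip(A,B)]
E
python3 - <<'E'
from h import *
a=save('top','top1.png'); b=save('side','side1.png')
for t in ['carriage_knob','vial','needle_tip','keeper_lug','catch_post','stand','round_tin','small_amber_bottle','keeper_bar']:
    for c in ('top','side'):
        print(t,c,[(np.round(r['point'],1).tolist(),round(r['score'],2)) for r in finder.spot_in(t,c)[:3]])
for c in('top','side'):
    p=camera_params(c);print(c,p['fx'],np.round(p['world_to_cam'],3).tolist())
s=telemetry.get_state();print(s['time_s'],s['eef_pos'],np.round(s['tool_rot'],3).tolist(),s['force'])
E
```

```text
pics
carriage_knob top [([256.6, 202.7], 0.66)]
carriage_knob side [([278.4, 200.2], 0.56)]
vial top []
vial side []
needle_tip top []
needle_tip side []
keeper_lug top [([264.3, 179.5], 0.57), ([274.6, 203.7], 0.18)]
keeper_lug side [([297.8, 190.3], 0.5), ([279.1, 201.4], 0.42)]
catch_post top [([256.6, 202.4], 0.65), ([265.6, 181.4], 0.33)]
catch_post side [([281.3, 203.3], 0.65)]
stand top [([276.6, 202.8], 0.8)]
stand side [([275.9, 223.0], 0.89)]
round_tin top [([196.4, 233.4], 0.8)]
round_tin side [([273.8, 165.7], 0.67)]
small_amber_bottle top [([403.5, 241.9], 0.68)]
small_amber_bottle side []
keeper_bar top [([267.3, 180.5], 0.82), ([257.1, 202.6], 0.53)]
keeper_bar side [([284.6, 202.7], 0.74), ([285.0, 138.3], 0.71), ([299.1, 191.2], 0.5)]
top 397.4701602493205 [[0.01, -1.0, 0.01, 235.205], [-0.991, -0.011, -0.132, 483.398], [0.132, -0.009, -0.991, 888.914], [0.0, 0.0, 0.0, 1.0]]
side 430.20942757450075 [[0.945, 0.328, 0.006, -545.746], [0.264, -0.748, -0.609, 96.937], [-0.195, 0.577, -0.793, 955.04], [0.0, 0.0, 0.0, 1.0]]
1.0 [ 218.2572689  -691.37728462  256.32154779] [[0.954, 0.301, -0.0], [0.301, -0.954, -0.0], [-0.0, 0.0, -1.0]] [-0.3029151  -0.92950152 -0.36168427]
```

Run:
```python
import cv2, numpy as np
a=cv2.imread('pics/top1.png')[110:320,150:430]; b=cv2.imread('pics/side1.png')[90:300,170:450]
cv2.imwrite('pics/v1.png',np.vstack([cv2.resize(x,(796,298*2-0) if 0 else (392,294),interpolation=2) for x in (a,b)]))
cv2.imwrite('pics/v1.png',np.hstack([cv2.resize(a[:,:200],None,fx=2,fy=2.8*1,interpolation=2),cv2.resize(b[:,:200],None,fx=2,fy=2.8,interpolation=2)]))
```

```text
(no output)
```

View pics/v1.png

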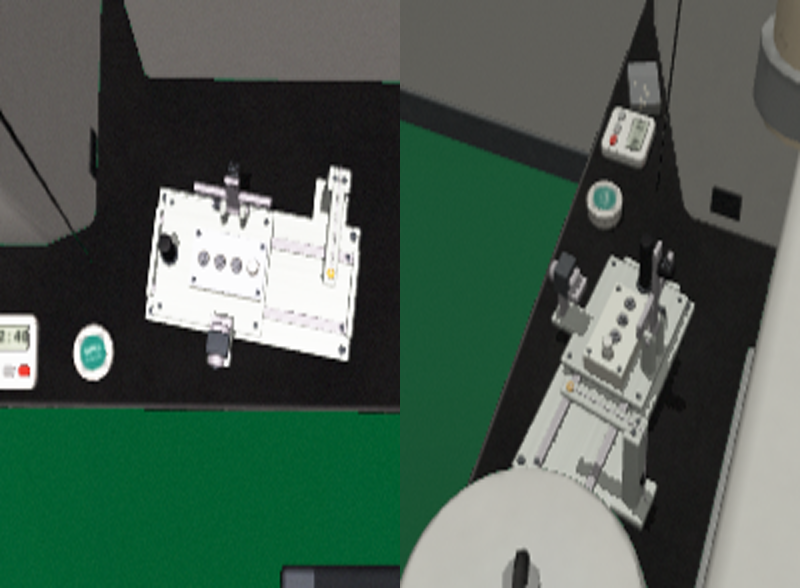

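Run:
```python
from h import *
# knob top, lug, tin via both
print('knob',tri(ray('top',(256.6,202.7)),ray('side',(278.4,200.2))))
print('lug',tri(ray('top',(264.3,179.5)),ray('side',(297.8,190.3))))
print('knobz',atz('top',(256.6,202.7),60),atz('side',(278.4,200.2),60))
print('bottle',atz('top',(403.5,241.9),70)); print('stand',atz('top',(276.6,202.8),30),atz('side',(275.9,223),30))
```

```text
knob (array([492.42546687, 286.80236508,  52.99670553]), [np.float64(2.5499123262800603), np.float64(2.549912326279988)])
lug (array([535.52595664, 270.47959634, 122.04058612]), [np.float64(1.9665474161438399), np.float64(1.9665474161439873)])
knobz [493.63024666 287.72050659  60.        ] [492.01068831 279.95124609  60.        ]
bottle [408.56027471 -36.9043183   70.        ]
stand [498.46444256 242.65089662  30.        ] [500.58257213 238.54488656  30.        ]
```

The top view shows the knob at (257,203) and the vial with its white cap in the nest nearest the needle, about (276,205). The bar stands open at the back near (266,180), the catch is at the front near (259,233), and the arm end with the needle is near (315,207). The stand is yawed about -0.13 rad.

Run:
```python
from h import *
v=atz('top',(276.5,205.4),62); k=atz('top',(150+168/2,110+238/2.8),84); n=atz('top',(150+204/2,110+259/2.8),53)
print('vial',v,'knob',k,'nest1',n)
d=n-v; print('len',np.hypot(*d[:2]),'yaw',np.arctan2(-d[0],d[1]))
d=k-v; print('len',np.hypot(*d[:2]),'yaw',np.arctan2(-d[0],d[1]))
b=[atz('top',(150+x/2,110+y/2.8),10) for x,y in((163,190),(359,228),(350,357),(148,320))];print(np.round(b))
print('needle arm end',atz('top',(315.5,207.5),107))
W=np.array(camera_params('wrist')['world_to_cam']);s=telemetry.get_state();R=np.array(s['tool_rot'])
c=-W[:3,:3].T@W[:3,3];print('cam in tool',R.T@(c-s['eef_pos']),'view dir tool',(R.T@W[:3,:3].T).round(3).tolist(),camera_params('wrist')['fx'])
```

```text
vial [487.71034713 243.01576293  62.        ] knob [506.47079268 336.33868381  84.        ] nest1 [495.03463941 298.43897941  53.        ]
len 55.90508189977795 yaw -0.13139071424851498
len 95.18992530266098 yaw -0.1983830574229666
[[561. 351.  10.]
 [530. 117.  10.]
 [420. 128.  10.]
 [449. 366.  10.]]
needle arm end [477.57408697 160.39318898 107.        ]
cam in tool [  76.49118704    0.88668251 -117.62992027] view dir tool [[0.0, -0.953, -0.303], [1.0, 0.0, 0.0], [0.0, -0.303, 0.953]] 337.2907073462978
```

```bash
cat >> h.py <<'E'
YAW=-0.132; ORG=np.array([491.,270.5])
def plan(wps,step=50,yaw1=None):
    """wps: world mm waypoints after current pose -> tool-frame rows (slide m, rot units)"""
    s=telemetry.get_state();R=np.array(s['tool_rot']);p=np.array(s['eef_pos']);y0=np.arctan2(R[1,0],R[0,0])
    pts=[]
    q=p
    for w in wps:
        n=int(np.ceil(np.linalg.norm(np.array(w)-q)/step)); pts+=[q+(np.array(w)-q)*(i+1)/n for i in range(n)]; q=np.array(w,float)
    N=len(pts);dy=0 if yaw1 is None else (yaw1-y0)/N
    y=y0;cur=p.copy()
    for t in pts:
        x=np.array([np.cos(y),np.sin(y),0]);yy=np.array([np.sin(y),-np.cos(y),0]);A=np.stack([x,yy,[0,0,-1]],1)
        d=np.round(A.T@(t-cur)/1000,4); cur=cur+A@d*1000; r=round(-dy/np.radians(6),3); y-=r*np.radians(6)
        print('{"slide":%s,"rotation":[0,0,%s]},'%(d.tolist(),r))
    print('end',cur.round(1),y)
E
python3 - <<'E'
from h import *
plan([(330,-560,300),(470,-350,310),(530,-100,310),(500,240,300)],49,YAW)
E
```

```text
{"slide":[0.0365, -0.0229, -0.0109],"rotation":[0,0,0.182]},
{"slide":[0.0361, -0.0236, -0.0109],"rotation":[0,0,0.182]},
{"slide":[0.0356, -0.0243, -0.011],"rotation":[0,0,0.182]},
{"slide":[0.0352, -0.025, -0.0109],"rotation":[0,0,0.182]},
{"slide":[0.0307, -0.0287, -0.0016],"rotation":[0,0,0.182]},
{"slide":[0.0301, -0.0294, -0.0017],"rotation":[0,0,0.182]},
{"slide":[0.0296, -0.0299, -0.0017],"rotation":[0,0,0.182]},
{"slide":[0.029, -0.0305, -0.0016],"rotation":[0,0,0.182]},
{"slide":[0.0284, -0.031, -0.0017],"rotation":[0,0,0.182]},
{"slide":[0.0278, -0.0316, -0.0017],"rotation":[0,0,0.182]},
{"slide":[0.0147, -0.0402, 0.0],"rotation":[0,0,0.182]},
{"slide":[0.014, -0.0405, 0.0],"rotation":[0,0,0.182]},
{"slide":[0.0132, -0.0408, 0.0],"rotation":[0,0,0.182]},
{"slide":[0.0124, -0.041, 0.0],"rotation":[0,0,0.182]},
{"slide":[0.0116, -0.0412, 0.0],"rotation":[0,0,0.182]},
{"slide":[0.0108, -0.0415, 0.0],"rotation":[0,0,0.182]},
{"slide":[-0.0042, -0.0486, 0.0015],"rotation":[0,0,0.182]},
{"slide":[-0.0052, -0.0485, 0.0014],"rotation":[0,0,0.182]},
{"slide":[-0.0061, -0.0483, 0.0014],"rotation":[0,0,0.182]},
{"slide":[-0.007, -0.0483, 0.0014],"rotation":[0,0,0.182]},
{"slide":[-0.0079, -0.0481, 0.0015],"rotation":[0,0,0.182]},
{"slide":[-0.0089, -0.048, 0.0014],"rotation":[0,0,0.182]},
{"slide":[-0.0097, -0.0477, 0.0014],"rotation":[0,0,0.182]},
end [500. 240. 300.] -0.13251567687006538
```

>>> send_rows(
  rows=[
    {"slide":[0.0365,-0.023,-0.011],"rotation":[0,0,0.18]},
    {"slide":[0.036,-0.0235,-0.011],"rotation":[0,0,0.18]},
    {"slide":[0.0355,-0.0245,-0.011],"rotation":[0,0,0.18]},
    {"slide":[0.035,-0.025,-0.011],"rotation":[0,0,0.18]},
    {"slide":[0.031,-0.029,-0.0015],"rotation":[0,0,0.18]},
    {"slide":[0.03,-0.0295,-0.0015],"rotation":[0,0,0.18]},
    {"slide":[0.0295,-0.03,-0.0015],"rotation":[0,0,0.18]},
    {"slide":[0.029,-0.0305,-0.0015],"rotation":[0,0,0.18]},
    {"slide":[0.0285,-0.031,-0.0015],"rotation":[0,0,0.18]},
    {"slide":[0.028,-0.0315,-0.0015],"rotation":[0,0,0.18]},
  ],
)

```text
schema error: expected keys slide, rotation, claw
```

>>> send_rows(
  rows=[
    {"slide":[0.0145,-0.04,0],"rotation":[0,0,0.18],"claw":0.0},
    {"slide":[0.014,-0.0405,0],"rotation":[0,0,0.18],"claw":0.0},
    {"slide":[0.013,-0.041,0],"rotation":[0,0,0.18],"claw":0.0},
    {"slide":[0.0125,-0.041,0],"rotation":[0,0,0.18],"claw":0.0},
    {"slide":[0.0115,-0.041,0],"rotation":[0,0,0.18],"claw":0.0},
    {"slide":[0.011,-0.0415,0],"rotation":[0,0,0.18],"claw":0.0},
  ],
)

```text
time_s: 1.75
eef_pos: [229.7, -433.6, 256.6]
tool_rot: [[0.982, 0.191, 0.001], [0.191, -0.982, -0.001], [0.0, 0.001, -1.0]]
force: [0.3, 0.3, -0.4]
finger_gap: 0.3
grip_force: 0.0
```

>>> send_rows(
  rows=[
    {"slide":[-0.004,-0.0485,0.0015],"rotation":[0,0,0.18],"claw":0.0},
    {"slide":[-0.005,-0.0485,0.0015],"rotation":[0,0,0.18],"claw":0.0},
    {"slide":[-0.006,-0.0485,0.0015],"rotation":[0,0,0.18],"claw":0.0},
    {"slide":[-0.007,-0.0485,0.0015],"rotation":[0,0,0.18],"claw":0.0},
    {"slide":[-0.008,-0.048,0.0015],"rotation":[0,0,0.18],"claw":0.0},
    {"slide":[-0.009,-0.048,0.0015],"rotation":[0,0,0.18],"claw":0.0},
    {"slide":[-0.0095,-0.048,0.0015],"rotation":[0,0,0.2],"claw":0.0},
    {"slide":[0,0,0],"rotation":[0,0,0],"claw":0.0},
  ],
)

```text
time_s: 2.75
eef_pos: [163.2, -220.5, 254.2]
tool_rot: [[0.995, 0.095, 0.004], [0.095, -0.995, 0.018], [0.006, -0.017, -1.0]]
force: [0.2, 0.4, -0.8]
finger_gap: 0.1
grip_force: 0.0
```

Run:
```python
from h import *
im=save('wrist','w1.png')
s=telemetry.get_state();print(s['time_s'],s['eef_pos'],np.round(s['tool_rot'],3).tolist(),s['force'],s['finger_gap'],np.round(s['q'],2))
for t in ['carriage_knob','vial','needle_tip','keeper_lug','catch_post','stand','keeper_bar','needle','keeper','catch']:
    print(t,[(np.round(r['point'],1).tolist(),round(r['score'],2)) for r in finder.spot_in(t,'wrist')[:3]])
cv2.imwrite('pics/v2.png',cv2.resize(im[:,:,::-1],(800,600)))
np.save('w1.npy',camera_params('wrist')['world_to_cam'])
def S(x,y,z): c,sn=np.cos(YAW),np.sin(YAW); return (ORG[0]+c*x-sn*y,ORG[1]+sn*x+c*y,z)
for n,p in dict(vial=(0,-28.5,62),knob=(0,70,84),needle=(0,-112,80),hinge=(42,0,69.5)).items(): print(n,proj('wrist',S(*p)))
```

```text
2.8 [ 163.68524072 -220.9996743   254.20482929] [[0.995, 0.095, 0.005], [0.095, -0.995, 0.017], [0.006, -0.017, -1.0]] [-1.22598268 -0.67618836 -0.5464239 ] 0.07926676628018166 [ 1.46  0.04 -0.69  2.5   0.02  0.62 -0.71]
carriage_knob []
vial []
needle_tip []
keeper_lug []
catch_post []
stand []
keeper_bar []
needle []
keeper []
catch []
vial [-379.19457339 -372.36248152]
knob [-639.20822072 -478.94103834]
needle [-287.26185175 -369.03174252]
hinge [-480.8841255  -508.26018356]
```

View pics/v2.png

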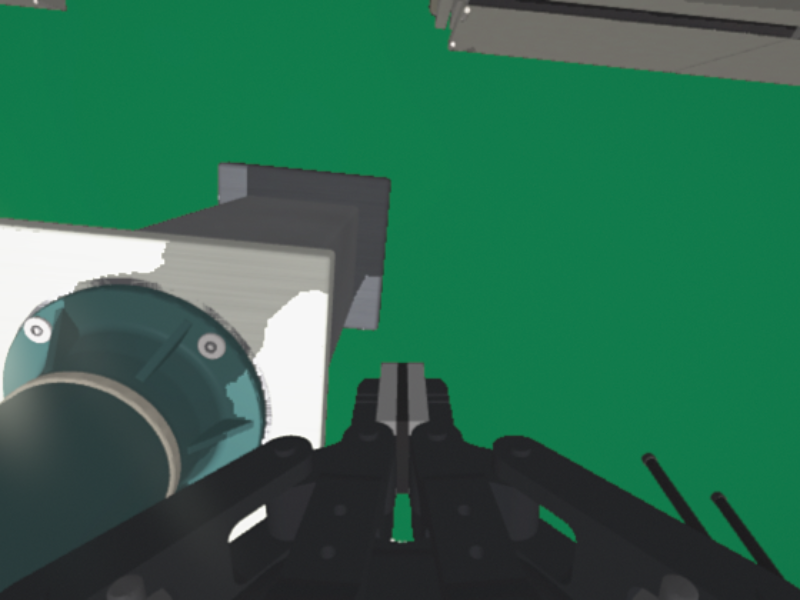

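The first call was refused because every row needs `claw`, and the later moves then ran towards the base. The wrist view shows only the cart and my own base. I'm replanning outward from here.

Run:
```python
from h import *
plan([(300,-400,300),(470,-250,310),(530,-100,310),(500,240,300)],49,YAW)
```

```text
{"slide":[0.0233, 0.0385, -0.0092],"rotation":[0,0,0.105]},
{"slide":[0.0238, 0.0383, -0.0092],"rotation":[0,0,0.105]},
{"slide":[0.0241, 0.038, -0.0092],"rotation":[0,0,0.105]},
{"slide":[0.0246, 0.0377, -0.0092],"rotation":[0,0,0.105]},
{"slide":[0.025, 0.0375, -0.0092],"rotation":[0,0,0.105]},
{"slide":[0.0353, -0.0285, -0.002],"rotation":[0,0,0.105]},
{"slide":[0.035, -0.0288, -0.002],"rotation":[0,0,0.105]},
{"slide":[0.0347, -0.0292, -0.002],"rotation":[0,0,0.105]},
{"slide":[0.0344, -0.0296, -0.002],"rotation":[0,0,0.105]},
{"slide":[0.034, -0.03, -0.002],"rotation":[0,0,0.105]},
{"slide":[0.0146, -0.0376, -0.0],"rotation":[0,0,0.105]},
{"slide":[0.0142, -0.0378, -0.0],"rotation":[0,0,0.105]},
{"slide":[0.0138, -0.038, -0.0],"rotation":[0,0,0.105]},
{"slide":[0.0134, -0.0381, -0.0],"rotation":[0,0,0.105]},
{"slide":[-0.0069, -0.0483, 0.0014],"rotation":[0,0,0.105]},
{"slide":[-0.0074, -0.0482, 0.0014],"rotation":[0,0,0.105]},
{"slide":[-0.008, -0.0481, 0.0014],"rotation":[0,0,0.105]},
{"slide":[-0.0085, -0.048, 0.0015],"rotation":[0,0,0.105]},
{"slide":[-0.009, -0.0479, 0.0014],"rotation":[0,0,0.105]},
{"slide":[-0.0095, -0.0478, 0.0014],"rotation":[0,0,0.105]},
{"slide":[-0.0101, -0.0477, 0.0015],"rotation":[0,0,0.105]},
end [500. 240. 300.] -0.13097931838402463
```

>>> send_rows(
  rows=[
    {"slide":[0.0235,0.0385,-0.009],"rotation":[0,0,0.1],"claw":0.0},
    {"slide":[0.024,0.0385,-0.009],"rotation":[0,0,0.1],"claw":0.0},
    {"slide":[0.024,0.038,-0.009],"rotation":[0,0,0.1],"claw":0.0},
    {"slide":[0.0245,0.0375,-0.009],"rotation":[0,0,0.1],"claw":0.0},
    {"slide":[0.025,0.0375,-0.009],"rotation":[0,0,0.1],"claw":0.0},
    {"slide":[0.0355,-0.0285,-0.002],"rotation":[0,0,0.1],"claw":0.0},
    {"slide":[0.035,-0.029,-0.002],"rotation":[0,0,0.1],"claw":0.0},
    {"slide":[0.0345,-0.029,-0.002],"rotation":[0,0,0.1],"claw":0.0},
    {"slide":[0.0345,-0.0295,-0.002],"rotation":[0,0,0.1],"claw":0.0},
    {"slide":[0.034,-0.03,-0.002],"rotation":[0,0,0.1],"claw":0.0},
  ],
)

```text
time_s: 4.55
eef_pos: [470.2, -249.9, 309.5]
tool_rot: [[1.0, -0.007, 0.004], [-0.007, -1.0, 0.019], [0.004, -0.019, -1.0]]
force: [0.0, -0.8, 0.5]
finger_gap: 0.2
grip_force: 0.0
```

Run:
```python
from h import *
s=telemetry.get_state();print(s['time_s'],s['eef_pos'],np.round(s['tool_rot'],3).tolist(),s['force'],np.round(s['q'],2))
plan([(530,-100,310),(500,240,300)],49,YAW)
```

```text
4.55 [ 470.19408788 -249.92136007  309.54286493] [[1.0, -0.007, 0.004], [-0.007, -1.0, 0.019], [0.004, -0.019, -1.0]] [ 0.01416641 -0.79698838  0.53641426] [ 0.94  0.35 -0.67  1.96  0.25  0.92 -1.43]
{"slide":[0.0147, -0.0376, -0.0001],"rotation":[0,0,0.109]},
{"slide":[0.0143, -0.0377, -0.0001],"rotation":[0,0,0.109]},
{"slide":[0.0138, -0.0379, -0.0001],"rotation":[0,0,0.109]},
{"slide":[0.0134, -0.0381, -0.0002],"rotation":[0,0,0.109]},
{"slide":[-0.0068, -0.0483, 0.0015],"rotation":[0,0,0.109]},
{"slide":[-0.0074, -0.0482, 0.0014],"rotation":[0,0,0.109]},
{"slide":[-0.0079, -0.0481, 0.0014],"rotation":[0,0,0.109]},
{"slide":[-0.0084, -0.048, 0.0015],"rotation":[0,0,0.109]},
{"slide":[-0.0091, -0.0479, 0.0014],"rotation":[0,0,0.109]},
{"slide":[-0.0095, -0.0478, 0.0014],"rotation":[0,0,0.109]},
{"slide":[-0.0101, -0.0477, 0.0014],"rotation":[0,0,0.109]},
end [500. 240. 300.] -0.1321899723684516
```

>>> send_rows(
  rows=[
    {"slide":[0.0145,-0.0375,0],"rotation":[0,0,0.11],"claw":0.0},
    {"slide":[0.0145,-0.0375,0],"rotation":[0,0,0.11],"claw":0.0},
    {"slide":[0.014,-0.038,0],"rotation":[0,0,0.11],"claw":0.0},
    {"slide":[0.0135,-0.038,0],"rotation":[0,0,0.11],"claw":0.0},
    {"slide":[-0.007,-0.0485,0.0015],"rotation":[0,0,0.11],"claw":0.0},
    {"slide":[-0.0075,-0.048,0.0015],"rotation":[0,0,0.11],"claw":0.0},
    {"slide":[-0.008,-0.048,0.0015],"rotation":[0,0,0.11],"claw":0.0},
    {"slide":[-0.0085,-0.048,0.0015],"rotation":[0,0,0.11],"claw":0.0},
    {"slide":[-0.009,-0.048,0.0015],"rotation":[0,0,0.11],"claw":0.0},
    {"slide":[-0.0095,-0.048,0.0015],"rotation":[0,0,0.11],"claw":0.0},
    {"slide":[-0.01,-0.0475,0.0015],"rotation":[-0.18,-0.04,0.1],"claw":0.0},
    {"slide":[0,0,0],"rotation":[0,0,0],"claw":0.0},
  ],
)

```text
time_s: 6.05
eef_pos: [497.6, 244.7, 308.9]
tool_rot: [[0.992, -0.122, -0.002], [-0.122, -0.992, 0.004], [-0.003, -0.004, -1.0]]
force: [-0.4, -0.4, 0.4]
finger_gap: 0.0
grip_force: 0.0
```

```bash
cat >> h.py <<'E'
def S(x,y,z):
    c,sn=np.cos(YAW),np.sin(YAW); return (ORG[0]+c*x-sn*y,ORG[1]+sn*x+c*y,z)
E
python3 - <<'E'
from h import *
im=save('wrist','w1.png')
s=telemetry.get_state();print(s['time_s'],s['eef_pos'],np.round(s['tool_rot'],3).tolist(),s['force'],s['finger_gap'],np.round(s['q'],2))
for t in ['carriage_knob','vial','needle_tip','keeper_lug','catch_post','stand','keeper_bar','needle']:
    print(t,[(np.round(r['point'],1).tolist(),round(r['score'],2)) for r in finder.spot_in(t,'wrist')[:3]])
cv2.imwrite('pics/v3.png',cv2.resize(im[:,:,::-1],(800,600)))
for n,p in dict(vial=(0,-28.5,62),knob=(0,70,84),needle=(0,-112,80),hinge=(42,0,69.5)).items(): print(n,proj('wrist',S(*p)))
E
```

```text
6.1 [498.27337075 241.3708743  308.39565294] [[0.992, -0.126, -0.003], [-0.126, -0.992, 0.001], [-0.003, -0.001, -1.0]] [ 0.72237905 -0.76346086 -0.13622787] 0.0804925681255687 [ 0.02  0.39 -0.73  1.92  0.32  0.95 -2.56]
carriage_knob [([245.9, 170.0], 0.95)]
vial [([283.1, 176.0], 0.59)]
needle_tip [([368.2, 189.5], 0.54), ([256.7, 230.5], 0.46)]
keeper_lug [([252.4, 145.0], 0.85)]
catch_post [([246.9, 171.8], 0.96), ([248.6, 149.9], 0.69), ([288.1, 165.9], 0.58)]
stand [([287.7, 163.5], 0.56)]
keeper_bar [([247.1, 149.0], 0.88)]
needle [([364.8, 191.0], 0.62)]
vial [277.30194763 183.57632889]
knob [182.99199298 188.79545389]
needle [356.03009376 187.5318438 ]
hinge [249.87131097 146.42157356]
```

View pics/v3.png

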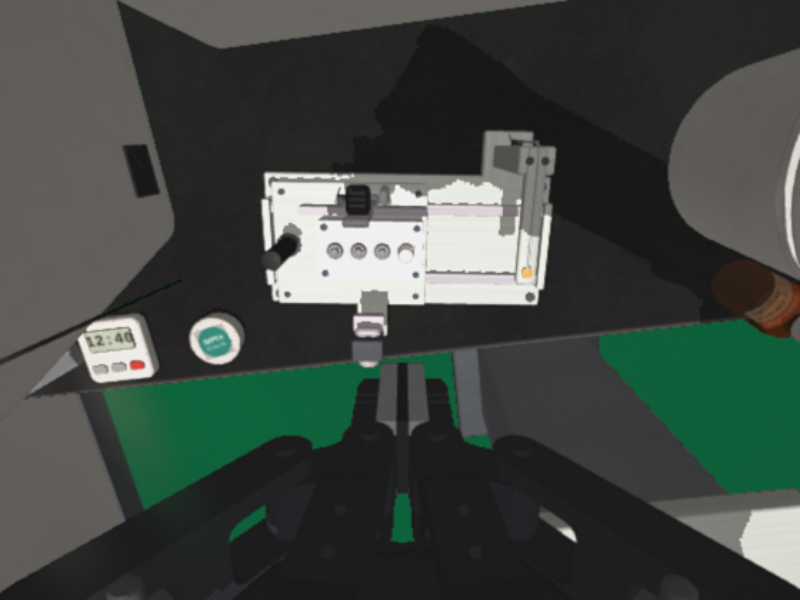

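The wrist view shows the vial cap at (283,177) in full-image pixels, the knob top at (190,182), the lug at about (250,140), the catch at about (258,240) and the needle arm end at (368,190). The arm was still settling during that picture, so I'm retaking it settled as a magnified crop.

Run:
```python
from h import *
import json
im=save('wrist','w2.png'); c=camera_params('wrist'); json.dump({k:(np.array(v).tolist()) for k,v in c.items()},open('w2.json','w'))
s=telemetry.get_state();print(s['time_s'],s['eef_pos'],s['qd'].round(3) if hasattr(s['qd'],'round') else s['qd'])
cv2.imwrite('pics/v4.png',cv2.resize(im[110:270,175:400,::-1],None,fx=3.5,fy=3.5,interpolation=cv2.INTER_CUBIC))
```

```text
6.55 [499.4548836  237.79037319 308.51539944] [-0.006 -0.001 -0.004 -0.001  0.001 -0.002  0.   ]
```

View pics/v4.png

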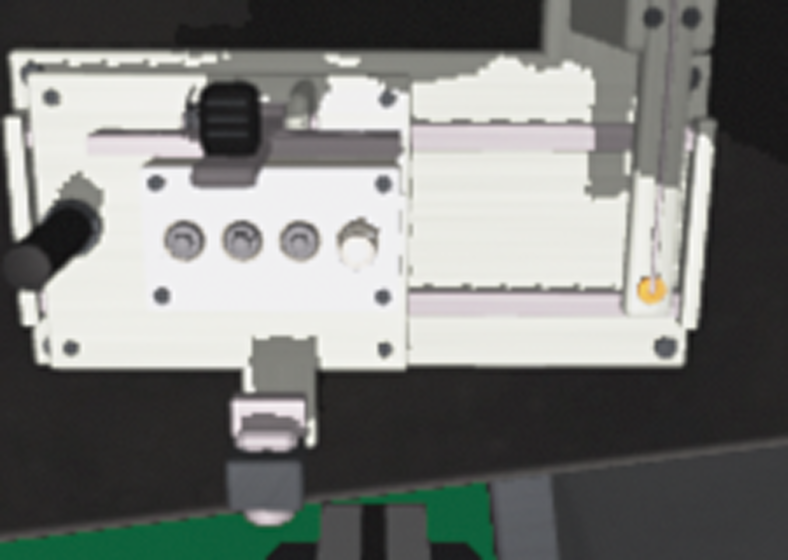

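The crop shows the blanks at (184/242/299, 240), the vial cap at (358,247) and the knob top at (27,265). It also shows the lug at (230,118), the catch at (268,400–520) and the needle hub cap at (651,289).

Run:
```python
from h import *
from scipy.optimize import least_squares
f=lambda u,v:(175+u/3.5,110+v/3.5)
obs=[((184,240),(0,28.5,53)),((242,240),(0,9.5,53)),((299,240),(0,-9.5,53)),((358,246),(0,-28.5,62)),((27,265),(0,70,84))]
def S2(q,p): c,s=np.cos(q[2]),np.sin(q[2]); return np.array([q[0]+c*p[0]-s*p[1],q[1]+s*p[0]+c*p[1],p[2]])
r=least_squares(lambda q:np.concatenate([proj('wrist',S2(q,p))-f(*u) for u,p in obs]),[491,270,-.132])
print(r.x,r.fun.round(2)); q=r.x
top=[((276.5,205.4),(0,-28.5,62)),((234,195),(0,70,84))]
for u,p in top: print('topcheck',proj('top',S2(q,p)),u)
def loc(u,z):
    w=atz('wrist',f(*u),z); d=w[:2]-q[:2]; c,s=np.cos(q[2]),np.sin(q[2]); return c*d[0]+s*d[1],-s*d[0]+c*d[1]
print('corner BR',loc((685,366),10),'TL',loc((10,52),10),'BL',loc((38,362),10),'plate TR',loc((410,75),26),loc((407,370),26))
print('needle hub',loc((651,289),107)); print('lug at z',[ (z,np.round(loc((230,118),z),1)) for z in (120,140,150)])
for z in (80,86,94): print('catch',z,np.round(loc((268,400),z),1),np.round(loc((268,450),z),1),np.round(loc((265,460),z),1),np.round(loc((265,520),z),1))
for a in (1.3,1.5,1.75):
    p=(42-78*np.cos(a)+19*np.sin(a),0,69.5+78*np.sin(a)+19*np.cos(a)); e=(42-95*np.cos(a),0,69.5+95*np.sin(a)); l=(42-78*np.cos(a),0,69.5+78*np.sin(a))
    g=lambda P:np.round((proj('wrist',S2(q,P))-[175,110])*3.5)
    print(a,np.round(p),'lugtop',g(p),'tip',g(e),'xbar',g((42-42*np.cos(a),-41,69.5+42*np.sin(a))), g((42-42*np.cos(a),41,69.5+42*np.sin(a))),'topcam',proj('top',S2(q,p)),'side',proj('side',S2(q,p)))
```

```text
[ 4.94528094e+02  2.70165186e+02 -1.27815114e-01] [-0.43  0.12 -0.21  0.03  0.3  -0.06  0.15 -0.02  0.16 -0.07]
topcheck [277.01338541 203.99789615] (276.5, 205.4)
topcheck [232.47650951 196.34557069] (234, 195)
corner BR (np.float64(-58.86674302414738), np.float64(-149.18601317165428)) TL (np.float64(56.586627715419105), np.float64(91.2504081743456)) BL (np.float64(-55.95672862921244), np.float64(91.93816858555567)) plate TR (np.float64(49.55707423674461), np.float64(-45.65881641548861)) (np.float64(-54.25532846470867), np.float64(-45.03820766487899))
needle hub (np.float64(-2.154655859328365), np.float64(-110.87254237888824))
lug at z [(120, array([47.6,  3.5])), (140, array([50.1,  1.1])), (150, array([51.4, -0.1]))]
catch 80 [-45.    0.1] [-62.    0.6] [-65.4   1.7] [-86.5   2.4]
catch 86 [-42.7  -0.5] [-59.4   0. ] [-62.8   1.1] [-83.5   1.7]
catch 94 [-39.7  -1.3] [-56.   -0.8] [-59.3   0.3] [-79.5   0.9]
1.3 [ 39.   0. 150.] lugtop [232. 169.] tip [230. 276.] xbar [402. 175.] [ 98. 177.] topcam [266.17181565 176.72737821] side [295.91605903 183.50873635]
1.5 [ 55.   0. 149.] lugtop [230. 100.] tip [225. 199.] xbar [402. 145.] [ 94. 147.] topcam [267.28358991 169.2412407 ] side [302.98484621 186.5199151 ]
1.75 [ 75.   0. 143.] lugtop [229.  13.] tip [221.  91.] xbar [402. 105.] [ 92. 107.] topcam [268.63090576 160.90343188] side [311.36110109 191.56504992]
```

```bash
sed -i 's/^YAW=.*/YAW=-0.128; ORG=np.array([494.5,270.2])/' h.py
python3 - <<'E'
from h import *
print('top wall',atz('top',(250,138),0),atz('top',(350,139),0)); print('wrist wall',[atz('wrist',(u*.7,v*.7),0).round() for u,v in((300,40),(560,3),(220,47),(175,220))])
print('cam now',-np.array(camera_params('wrist')['world_to_cam'])[:3,:3].T@np.array(camera_params('wrist')['world_to_cam'])[:3,3])
plan([S(80,0,230)],40,-0.128); print(S(80,0,165))
E
```

```text
top wall [662.81093073 309.20170177   0.        ] [663.4269544   63.83239618   0.        ]
wrist wall [array([662., 296.,   0.]), array([660.,  91.,   0.]), array([665., 360.,   0.]), array([536., 434.,   0.])]
cam now [575.81389852 226.35853484 426.00411917]
{"slide":[0.0236, -0.0106, 0.0262],"rotation":[0,0,-0.018]},
{"slide":[0.0236, -0.0106, 0.0261],"rotation":[0,0,-0.018]},
{"slide":[0.0236, -0.0106, 0.0262],"rotation":[0,0,-0.018]},
end [573.8 260.  230. ] -0.1278928564638425
(np.float64(573.8455342963244), np.float64(259.9879391291081), 165)
```

```bash
cat >> h.py <<'E'
from scipy.spatial.transform import Rotation as Ro, Slerp
def toolR(tilt):  # knob/press orientation: tool x=-stand y, tool y=-stand x at tilt 0; +tilt leans fingers to +stand x
    B=Ro.from_matrix(np.array([[0,-1,0],[-1,0,0],[0,0,-1.]])); return Ro.from_euler('z',YAW)*B*Ro.from_euler('x',tilt)
def tcp_tip(x,y,z,t): return S(x-25*np.sin(t),y,z+25*np.cos(t))
def plan2(segs,start=None):
    """segs: (world pos, Rotation, nrows)"""
    s=telemetry.get_state(); p,R=(np.array(s['eef_pos']),Ro.from_matrix(s['tool_rot'])) if start is None else start
    for P,Q,n in segs:
        P=np.array(P);p0,R0=p,R
        for i in range(n):
            f=(i+1)/n; t=p0+(P-p0)*f; Rt=R0*Ro.from_rotvec((R0.inv()*Q).as_rotvec()*f)
            d=np.round(R.inv().apply(t-p)/1000,4); r=np.round((R.inv()*Rt).as_rotvec()/np.radians(6),2)
            p=p+R.apply(d*1000);R=R*Ro.from_rotvec(r*np.radians(6))
            print(d.tolist(),r.tolist())
        print('  ->',p.round(1))
    return p,R
E
python3 - <<'E'
from h import *
t=np.radians(20)
plan2([(S(60,0,270),toolR(0),11),(tcp_tip(85,0,215,t),toolR(t),4),(tcp_tip(85,0,145,t),toolR(t),4)])
E
```

```text
[0.0046, -0.0029, 0.0035] [0.0, 0.0, 1.36]
[0.0042, -0.0035, 0.0035] [0.0, 0.0, 1.36]
[0.0036, -0.0041, 0.0035] [0.01, 0.0, 1.36]
[0.003, -0.0045, 0.0035] [-0.0, 0.01, 1.36]
[0.0024, -0.005, 0.0035] [-0.0, -0.0, 1.35]
[0.0016, -0.0052, 0.0035] [-0.0, -0.0, 1.36]
[0.0008, -0.0053, 0.0035] [0.0, 0.0, 1.36]
[0.0001, -0.0055, 0.0035] [0.0, 0.0, 1.36]
[-0.0007, -0.0054, 0.0035] [0.0, 0.0, 1.36]
[-0.0014, -0.0052, 0.0035] [0.01, 0.0, 1.36]
[-0.0022, -0.005, 0.0035] [-0.0, 0.01, 1.36]
  -> [554.  262.5 270. ]
[-0.0, -0.0041, 0.0079] [0.83, -0.0, -0.0]
[-0.0, -0.0034, 0.0082] [0.84, -0.0, -0.0]
[-0.0, -0.0027, 0.0084] [0.83, -0.0, -0.0]
[-0.0, -0.002, 0.0087] [0.83, -0.01, -0.0]
  -> [570.4 260.4 238.5]
[0.0, 0.006, 0.0164] [0.0, 0.0, -0.0]
[0.0, 0.006, 0.0165] [0.0, 0.0, -0.0]
[0.0, 0.006, 0.0164] [0.0, 0.0, -0.0]
[0.0, 0.006, 0.0165] [0.0, 0.0, -0.0]
  -> [570.3 260.5 168.5]
```

>>> send_rows(
  rows=[
    {"slide":[0.0046,-0.003,0.0035],"rotation":[0,0,1.36],"claw":0.0},
    {"slide":[0.0042,-0.0035,0.0035],"rotation":[0,0,1.36],"claw":0.0},
    {"slide":[0.0036,-0.004,0.0035],"rotation":[0,0,1.36],"claw":0.0},
    {"slide":[0.003,-0.0045,0.0035],"rotation":[0,0,1.36],"claw":0.0},
    {"slide":[0.0024,-0.005,0.0035],"rotation":[0,0,1.36],"claw":0.0},
    {"slide":[0.0016,-0.0052,0.0035],"rotation":[0,0,1.36],"claw":0.0},
    {"slide":[0.001,-0.0053,0.0035],"rotation":[0,0,1.36],"claw":0.0},
    {"slide":[0,-0.0055,0.0035],"rotation":[0,0,1.36],"claw":0.0},
    {"slide":[-0.0007,-0.0054,0.0035],"rotation":[0,0,1.36],"claw":0.0},
    {"slide":[-0.0014,-0.0052,0.0035],"rotation":[0,0,1.36],"claw":0.0},
    {"slide":[-0.0022,-0.005,0.0035],"rotation":[0,0,1.36],"claw":0.0},
    {"slide":[0,0,0],"rotation":[0,0,0],"claw":0.0},
  ],
)

```text
time_s: 8.05
eef_pos: [552.8, 264.3, 268.1]
tool_rot: [[-0.114, -0.994, -0.004], [-0.994, 0.114, -0.005], [0.005, 0.003, -1.0]]
force: [-0.7, -0.3, -0.4]
finger_gap: 0.2
grip_force: 0.0
```

Run:
```python
from h import *
t=np.radians(20); s=telemetry.get_state(); print(s['q'].round(2) if hasattr(s['q'],'round') else s['q'])
plan2([(tcp_tip(85,0,215,t),toolR(t),4),(tcp_tip(85,0,145,t),toolR(t),4)])
im=save('side','side2.png')
cv2.imwrite('pics/v5.png',im[:,:,::-1])
```

```text
[-1.2   0.68  1.08  1.88 -0.7   1.03 -3.08]
[0.0004, -0.0045, 0.0074] [0.84, -0.01, 0.04]
[0.0004, -0.0038, 0.0078] [0.84, -0.0, 0.03]
[0.0004, -0.0032, 0.008] [0.84, -0.01, 0.04]
[0.0004, -0.0024, 0.0083] [0.84, -0.01, 0.03]
  -> [570.4 260.4 238.5]
[0.0, 0.006, 0.0165] [0.0, 0.0, 0.0]
[0.0, 0.006, 0.0164] [0.0, 0.0, 0.0]
[0.0, 0.006, 0.0165] [0.0, 0.0, 0.0]
[0.0, 0.006, 0.0164] [0.0, 0.0, 0.0]
  -> [570.3 260.5 168.5]
```

View pics/v5.png

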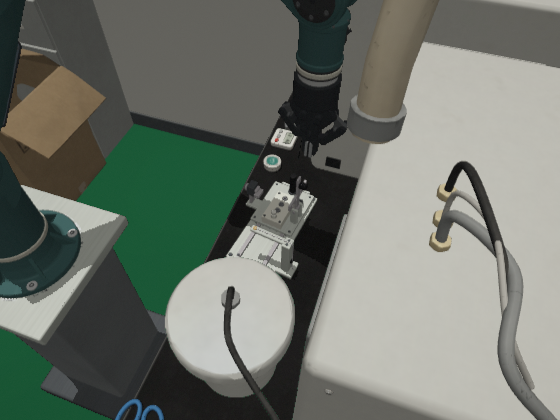

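The side view shows the hand above the stand, clear of the hose, with the bar still standing. Joint 7 sits at its limit (-3.08), so I'll back the tool yaw off by about 18°. The push and the round knob don't need exact yaw.

```bash
cat >> h.py <<'E'
_tr=toolR
def toolR(tilt,d=-18): return _tr(tilt)*Ro.from_euler('z',np.radians(d))
E
python3 - <<'E'
from h import *
t=np.radians(20)
plan2([(tcp_tip(85,0,225,t),toolR(t),5),(tcp_tip(85,0,145,t),toolR(t),4)])
E
```

```text
[0.0003, -0.0036, 0.004] [0.67, 0.1, -0.56]
[0.0004, -0.0033, 0.0043] [0.67, 0.11, -0.57]
[0.0005, -0.003, 0.0045] [0.67, 0.1, -0.56]
[0.0007, -0.0026, 0.0047] [0.66, 0.11, -0.57]
[0.0007, -0.0022, 0.0048] [0.67, 0.1, -0.56]
  -> [570.3 260.5 248.5]
[-0.0021, 0.0065, 0.0188] [0.0, 0.0, -0.0]
[-0.0021, 0.0065, 0.0188] [0.0, 0.0, -0.0]
[-0.0021, 0.0065, 0.0188] [0.0, 0.0, -0.0]
[-0.0021, 0.0065, 0.0188] [0.0, 0.0, -0.0]
  -> [570.3 260.4 168.5]
```

>>> send_rows(
  rows=[
    {"slide":[0.0005,-0.0035,0.004],"rotation":[0.67,0.1,-0.56],"claw":0.0},
    {"slide":[0.0005,-0.0035,0.0045],"rotation":[0.67,0.1,-0.56],"claw":0.0},
    {"slide":[0.0005,-0.003,0.0045],"rotation":[0.67,0.1,-0.56],"claw":0.0},
    {"slide":[0.0005,-0.0025,0.0045],"rotation":[0.67,0.1,-0.56],"claw":0.0},
    {"slide":[0.0005,-0.002,0.005],"rotation":[0.67,0.1,-0.56],"claw":0.0},
    {"slide":[0,0,0],"rotation":[0,0,0],"claw":0.0},
  ],
)

```text
time_s: 8.85
eef_pos: [568.8, 260.1, 248.9]
tool_rot: [[0.163, -0.927, 0.337], [-0.982, -0.186, -0.037], [0.097, -0.325, -0.941]]
force: [-0.2, -0.2, 0.2]
finger_gap: -0.0
grip_force: 0.0
```

Run:
```python
from h import *
t=np.radians(20); s=telemetry.get_state(); print(s['time_s'],np.round(s['q'],2),s['eef_pos'])
plan2([(tcp_tip(85,0,145,t),toolR(t),5)])
```

```text
8.85 [-1.3   0.61  1.03  2.06 -0.72  0.52 -2.81] [568.82559558 260.13410899 248.88742327]
[-0.0016, 0.0049, 0.0152] [0.0, 0.01, -0.01]
[-0.0016, 0.005, 0.0153] [0.0, 0.02, -0.01]
[-0.0016, 0.0049, 0.0152] [0.01, 0.01, -0.02]
[-0.0016, 0.0049, 0.0152] [-0.0, 0.01, -0.01]
[-0.0017, 0.005, 0.0152] [0.0, 0.02, -0.01]
  -> [570.3 260.4 168.5]
```

>>> send_rows(
  rows=[
    {"slide":[-0.0016,0.005,0.015],"rotation":[0,0.01,-0.01],"claw":0.0},
    {"slide":[-0.0016,0.005,0.015],"rotation":[0,0.01,-0.01],"claw":0.0},
    {"slide":[-0.0016,0.005,0.015],"rotation":[0,0.01,-0.01],"claw":0.0},
    {"slide":[-0.0016,0.005,0.015],"rotation":[0,0.01,-0.01],"claw":0.0},
    {"slide":[-0.0016,0.005,0.015],"rotation":[0,0.02,-0.01],"claw":0.0},
    {"slide":[0,0,0],"rotation":[0,0,0],"claw":0.0},
  ],
)

```text
time_s: 9.6
eef_pos: [571.6, 260.2, 169.5]
tool_rot: [[0.164, -0.926, 0.339], [-0.981, -0.191, -0.045], [0.106, -0.325, -0.94]]
force: [0.7, -0.1, -0.1]
finger_gap: 0.0
grip_force: 0.0
```

```bash
cat >> h.py <<'E'
def lug(a): return np.array([42-78*np.cos(a)+19*np.sin(a),0,69.5+78*np.sin(a)+19*np.cos(a)])
E
python3 - <<'E'
from h import *
t=np.radians(20); s=telemetry.get_state(); print(s['time_s'],np.round(s['q'],2),s['eef_pos'])
segs=[]
for a in np.linspace(1.5,0.35,11):
    f=(a-.35)/1.15; L=lug(a)+[5+4*f,0,-3*f]; segs.append((tcp_tip(*L,t),toolR(t),1))
    print(round(a,2),L.round(1))
plan2(segs)
E
```

```text
9.6 [-1.17  0.68  0.82  2.11 -0.86  0.35 -2.71] [571.57555169 260.18497047 169.54200249]
1.5 [ 64.4   0.  145.6]
1.38 [ 54.9   0.  147. ]
1.27 [ 45.2   0.  147.2]
1.16 [ 35.7   0.  146.4]
1.04 [ 26.3   0.  144.6]
0.92 [ 17.2   0.  141.7]
0.81 [  8.6   0.  137.9]
0.7 [  0.5   0.  133.1]
0.58 [ -7.    0.  127.5]
0.47 [-13.8   0.  121.2]
0.35 [-19.8   0.  114.1]
[-0.0064, 0.0196, -0.0071] [0.0, -0.01, -0.02]
  -> [550.  263.  169.2]
[-0.0027, 0.0082, -0.0045] [0.0, -0.0, 0.0]
  -> [540.4 264.3 170.4]
[-0.0027, 0.0085, -0.0036] [0.0, -0.0, 0.0]
  -> [530.9 265.5 170.8]
[-0.0029, 0.0088, -0.0025] [0.0, -0.0, 0.0]
  -> [521.4 266.7 169.9]
[-0.0029, 0.009, -0.0014] [0.0, -0.0, 0.0]
  -> [512.1 267.9 168. ]
[-0.003, 0.009, -0.0005] [0.0, -0.0, 0.0]
  -> [503.1 269.1 165.2]
[-0.0029, 0.009, 0.0007] [0.0, -0.0, 0.0]
  -> [494.5 270.2 161.4]
[-0.0028, 0.0088, 0.0017] [0.0, -0.0, 0.0]
  -> [486.5 271.2 156.6]
[-0.0028, 0.0085, 0.0027] [0.0, -0.0, 0.0]
  -> [479.  272.2 151. ]
[-0.0026, 0.0081, 0.0036] [0.0, -0.0, 0.0]
  -> [472.3 273.  144.7]
[-0.0025, 0.0076, 0.0046] [0.0, -0.0, 0.0]
  -> [466.4 273.8 137.6]
```

>>> send_rows(
  rows=[
    {"slide":[-0.002,0.0066,-0.0024],"rotation":[0,0,-0.01],"claw":0.0},
    {"slide":[-0.002,0.0065,-0.0024],"rotation":[0,0,-0.01],"claw":0.0},
    {"slide":[-0.002,0.0065,-0.0023],"rotation":[0,0,0],"claw":0.0},
    {"slide":[-0.0027,0.0082,-0.0045],"rotation":[0,0,0],"claw":0.0},
    {"slide":[-0.0027,0.0085,-0.0036],"rotation":[0,0,0],"claw":0.0},
    {"slide":[-0.0029,0.0088,-0.0025],"rotation":[0,0,0],"claw":0.0},
    {"slide":[-0.0029,0.009,-0.0014],"rotation":[0,0,0],"claw":0.0},
    {"slide":[-0.003,0.009,-0.0005],"rotation":[0,0,0],"claw":0.0},
    {"slide":[0,0,0],"rotation":[0,0,0],"claw":0.0},
  ],
)

```text
time_s: 10.72
eef_pos: [501.9, 268.9, 164.8]
tool_rot: [[0.167, -0.926, 0.34], [-0.98, -0.194, -0.046], [0.109, -0.325, -0.939]]
force: [-0.1, 0.1, 0.3]
finger_gap: 0.3
grip_force: 0.1
```

Run:
```python
from h import *
s=telemetry.get_state(); print(s['time_s'],np.round(s['q'],2),s['eef_pos'],s['force'])
im=save('wrist','w3.png'); im2=save('side','s3.png')
c=np.hstack([im[:,:,::-1][:,60:500],cv2.resize(im2[170:290,220:340,::-1],(360,420))]);cv2.imwrite('pics/v6.png',c)
t=np.radians(20);segs=[]
for a in np.linspace(.92,0.35,6)[1:]:
    f=(a-.35)/1.15; L=lug(a)+[5+4*f,0,-3*f]; segs.append((tcp_tip(*L,t),toolR(t),1))
plan2(segs)
```

```text
10.725 [-1.28  0.63  0.83  2.23 -0.88  0.28 -2.74] [501.85251111 268.92473325 164.80154205] [-0.10540294  0.13829206  0.27738351]
[-0.0033, 0.009, 0.0007] [-0.01, -0.03, 0.01]
  -> [494.3 270.2 161.3]
[-0.0028, 0.0088, 0.0017] [-0.0, 0.0, 0.0]
  -> [486.2 271.2 156.5]
[-0.0028, 0.0084, 0.0027] [-0.0, 0.0, 0.0]
  -> [478.9 272.2 151. ]
[-0.0026, 0.0081, 0.0037] [-0.0, 0.0, 0.0]
  -> [472.2 273.  144.6]
[-0.0025, 0.0075, 0.0046] [-0.0, 0.0, 0.0]
  -> [466.4 273.9 137.5]
```

View pics/v6.png

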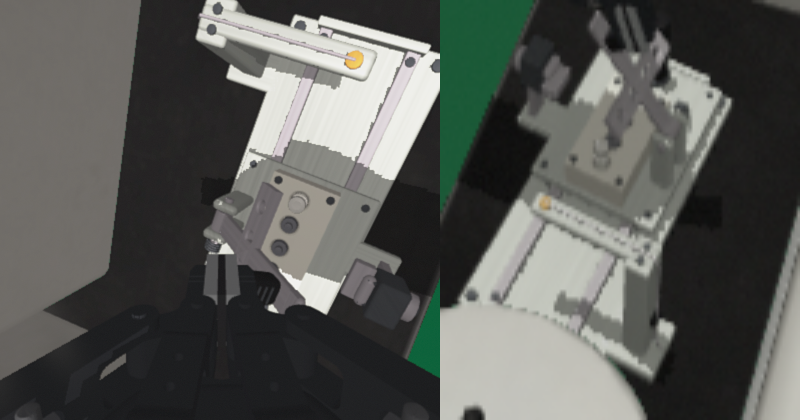

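```bash
python3 - <<'E'
from h import *
s=telemetry.get_state();R=np.array(s['tool_rot']);print('tip',proj('wrist',s['eef_pos']+R@[0,0,25])-[60,0])
for n,p in dict(vial=(0,-28.5,62),b3=(0,9.5,53),needle=(0,-112,107)).items(): print(n,proj('wrist',S(*p))-[60,0])
for a in (.7,.8,.9,1,1.1,1.2):
    B=lambda r,h,y=0:(proj('wrist',S(42-r*np.cos(a)+h*np.sin(a),y,69.5+r*np.sin(a)+h*np.cos(a)))-[60,0]).round()
    print(a,'lug',B(78,19),'side-',B(78,15,-7),'nose',B(95,0),'x-',B(42,2,-41),'x+',B(42,2,41))
E
python3 - <<'E'
import cv2
a=cv2.imread('pics/w3.png')[170:340,220:420];cv2.imwrite('pics/v7.png',cv2.resize(a,None,fx=3.5,fy=3.5,interpolation=2))
E
```

```text
tip [219.57166263 272.73133692]
vial [296.18222933 203.46157776]
b3 [277.81068406 249.6697934 ]
needle [351.92250895  56.20116119]
0.7 lug [267. 288.] side- [278. 275.] nose [318. 308.] x- [278. 187.] x+ [231. 308.]
0.8 lug [251. 285.] side- [263. 273.] nose [303. 309.] x- [272. 185.] x+ [225. 308.]
0.9 lug [236. 282.] side- [248. 270.] nose [286. 308.] x- [265. 184.] x+ [219. 307.]
1 lug [219. 278.] side- [232. 266.] nose [268. 306.] x- [258. 182.] x+ [212. 306.]
1.1 lug [203. 272.] side- [216. 261.] nose [248. 302.] x- [251. 180.] x+ [206. 305.]
1.2 lug [187. 266.] side- [199. 255.] nose [227. 297.] x- [244. 177.] x+ [199. 303.]
```

View pics/v7.png

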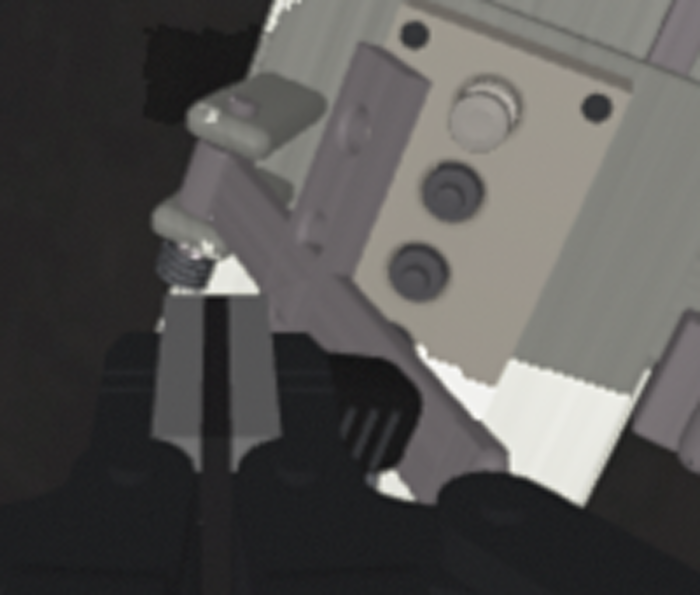

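The crop shows the fingers behind the lug and the bar at about 0.8 rad, with its nose at (505,470) and crossbar end at (395,60). I continue over the lug's top.

Run:
```python
from h import *
t=np.radians(20)
plan2([(tcp_tip(5,0,144,t),toolR(t),2),(tcp_tip(-8,0,138,t),toolR(t),2),(tcp_tip(-17,0,127,t),toolR(t),2),(tcp_tip(-24,0,115,t),toolR(t),2)])
```

```text
[-0.0018, 0.005, -0.0031] [-0.01, -0.01, 0.01]
[-0.0018, 0.0049, -0.0032] [-0.0, -0.02, 0.0]
  -> [491.  270.7 167.5]
[-0.0022, 0.0068, 0.0006] [-0.0, 0.0, 0.0]
[-0.0022, 0.0068, 0.0006] [-0.0, 0.0, 0.0]
  -> [478.1 272.3 161.5]
[-0.0019, 0.0058, 0.0036] [-0.0, 0.0, 0.0]
[-0.0019, 0.0058, 0.0037] [-0.0, 0.0, 0.0]
  -> [469.2 273.5 150.5]
[-0.0016, 0.0051, 0.0044] [-0.0, 0.0, 0.0]
[-0.0017, 0.0051, 0.0045] [-0.0, 0.0, 0.0]
  -> [462.2 274.4 138.5]
```

>>> send_rows(
  rows=[
    {"slide":[-0.0018,0.005,-0.0031],"rotation":[0,-0.01,0.01],"claw":0.0},
    {"slide":[-0.0018,0.005,-0.0031],"rotation":[0,-0.01,0],"claw":0.0},
    {"slide":[-0.0022,0.0068,0.0006],"rotation":[0,0,0],"claw":0.0},
    {"slide":[-0.0022,0.0068,0.0006],"rotation":[0,0,0],"claw":0.0},
    {"slide":[-0.0019,0.0058,0.0036],"rotation":[0,0,0],"claw":0.0},
    {"slide":[-0.0019,0.0058,0.0036],"rotation":[0,0,0],"claw":0.0},
    {"slide":[-0.0016,0.005,0.0044],"rotation":[0,0,0],"claw":0.0},
    {"slide":[-0.0017,0.005,0.0044],"rotation":[0,0,0],"claw":0.0},
    {"slide":[0,0,0],"rotation":[0,0,0],"claw":0.0},
  ],
)

```text
time_s: 11.95
eef_pos: [458.0, 275.1, 136.6]
tool_rot: [[0.17, -0.928, 0.332], [-0.98, -0.195, -0.043], [0.104, -0.318, -0.942]]
force: [-6.7, 1.9, 4.1]
finger_gap: 0.1
grip_force: 3.3
```

Run:
```python
from h import *
s=telemetry.get_state();R=np.array(s['tool_rot']); print(s['time_s'],np.round(s['q'],2),s['eef_pos'],s['force'])
tip=s['eef_pos']+R@[0,0,25];d=tip[:2]-ORG;c,sn=np.cos(YAW),np.sin(YAW);print('tip local',c*d[0]+sn*d[1],-sn*d[0]+c*d[1],tip[2])
im=save('wrist','w4.png')
cv2.imwrite('pics/v8.png',cv2.resize(im[150:350,200:460,::-1],None,fx=3,fy=3,interpolation=2))
print('tip',(proj('wrist',tip)-[200,150])*3)
for a in (.2,.3,.4,.5,.6,.8):
    B=lambda r,h,y=0:((proj('wrist',S(42-r*np.cos(a)+h*np.sin(a),y,69.5+r*np.sin(a)+h*np.cos(a)))-[200,150])*3).round()
    print(a,'lug',B(78,19),'side-',B(78,15,-7),'nose',B(95,0),'x-',B(50,2,-41))
t=np.radians(20)
plan2([(tcp_tip(-28,0,107,np.radians(12)),toolR(np.radians(12)),2),(tcp_tip(-30,0,101,np.radians(4)),toolR(np.radians(4)),2)])
```

```text
11.95 [-1.27  0.62  0.7   2.31 -0.96  0.17 -2.73] [457.96067786 275.11765415 136.61892557] [-6.72378479  1.89711011  4.09978003]
tip local -28.497977834878988 0.2119325754411614 113.06175389450256
tip [239.0720418  368.15035502]
0.2 lug [269. 352.] side- [294. 310.] nose [400. 370.] x- [258.  58.]
0.3 lug [235. 357.] side- [263. 315.] nose [377. 385.] x- [242.  57.]
0.4 lug [196. 361.] side- [226. 318.] nose [348. 397.] x- [224.  55.]
0.5 lug [151. 361.] side- [184. 319.] nose [310. 408.] x- [203.  52.]
0.6 lug [101. 359.] side- [138. 317.] nose [266. 415.] x- [179.  48.]
0.8 lug [ -8. 344.] side- [ 32. 303.] nose [153. 420.] x- [125.  37.]
[0.0003, -0.0008, 0.0031] [-0.6, -0.2, 0.01]
[0.0005, -0.0009, 0.003] [-0.6, -0.19, 0.02]
  -> [461.5 274.4 131.4]
[0.0, -0.0002, 0.0028] [-0.63, -0.21, -0.0]
[0.0001, -0.0003, 0.0029] [-0.64, -0.2, -0.0]
  -> [463.  274.3 125.9]
```

View pics/v8.png

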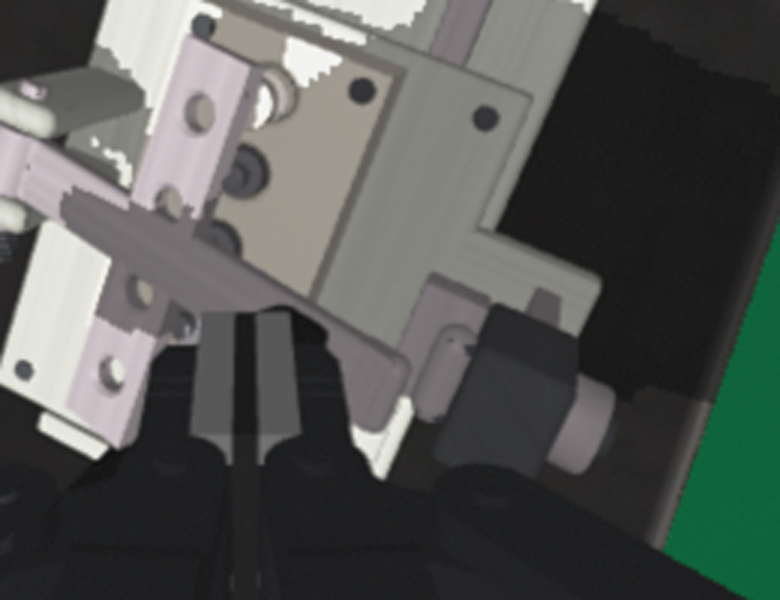

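The crop shows the bar at about 0.25 rad under the fingertips, its nose at (395,390) just short of the catch roller at (455,350). I'm checking the settled force and pose.

>>> send_rows(
  rows=[
    {"slide":[0,0,0],"rotation":[0,0,0],"claw":0.0},
    {"slide":[0,0,0],"rotation":[0,0,0],"claw":0.0},
  ],
)

```text
time_s: 12.25
eef_pos: [458.0, 275.1, 136.8]
tool_rot: [[0.17, -0.928, 0.332], [-0.98, -0.195, -0.043], [0.104, -0.318, -0.942]]
force: [-6.4, 2.4, 5.4]
finger_gap: -0.3
grip_force: 3.4
```

```bash
cat >> h.py <<'E'
def st():
    s=telemetry.get_state();R=np.array(s['tool_rot']);tip=s['eef_pos']+R@[0,0,25];d=tip[:2]-ORG;c,sn=np.cos(YAW),np.sin(YAW);F=s['force']
    print('t',s['time_s'],'tip local',np.round([c*d[0]+sn*d[1],-sn*d[0]+c*d[1],tip[2]],1),'F',np.round(F,1),'q',np.round(s['q'],2),'M',np.round(s['ft_torque'],2),'gap',s['finger_gap'])
E
python3 - <<'E'
from h import *
st()
plan2([(tcp_tip(-28,0,107,np.radians(12)),toolR(np.radians(12)),2),(tcp_tip(-30,0,101,np.radians(4)),toolR(np.radians(4)),2)])
E
```

```text
t 12.25 tip local [-28.4   0.2 113.3] F [-6.4  2.4  5.4] q [-1.27  0.62  0.71  2.31 -0.96  0.17 -2.73] M [0.39 1.42 0.1 ] gap -0.2642881582289927
[0.0003, -0.0007, 0.0031] [-0.6, -0.2, 0.01]
[0.0004, -0.0009, 0.0031] [-0.6, -0.19, 0.02]
  -> [461.5 274.5 131.4]
[0.0001, -0.0002, 0.0028] [-0.63, -0.21, -0.0]
[0.0001, -0.0003, 0.0029] [-0.64, -0.2, -0.0]
  -> [463.  274.2 125.9]
```

Run:
```python
from h import *
u=np.radians(4)
plan2([(tcp_tip(-30,0,116,u),toolR(u),4),(tcp_tip(-31,0,104,u),toolR(u),4)])
```

```text
[0.0005, -0.0014, -0.0006] [-0.62, -0.2, 0.01]
[0.0005, -0.0014, -0.0006] [-0.61, -0.2, 0.0]
[0.0005, -0.0014, -0.0008] [-0.62, -0.2, 0.01]
[0.0005, -0.0013, -0.0008] [-0.62, -0.21, 0.0]
  -> [463.  274.3 140.9]
[-0.0001, 0.0004, 0.003] [0.0, 0.0, 0.0]
[-0.0002, 0.0005, 0.0029] [0.0, 0.0, 0.0]
[-0.0001, 0.0004, 0.003] [0.0, 0.0, 0.0]
[-0.0002, 0.0004, 0.003] [0.0, 0.0, 0.0]
  -> [462.  274.4 128.9]
```

>>> send_rows(
  rows=[
    {"slide":[0.0005,-0.0014,-0.0006],"rotation":[-0.62,-0.2,0.01],"claw":0.0},
    {"slide":[0.0005,-0.0014,-0.0006],"rotation":[-0.62,-0.2,0],"claw":0.0},
    {"slide":[0.0005,-0.0014,-0.0008],"rotation":[-0.62,-0.2,0.01],"claw":0.0},
    {"slide":[0.0005,-0.0013,-0.0008],"rotation":[-0.62,-0.2,0],"claw":0.0},
    {"slide":[0,0,0],"rotation":[0,0,0],"claw":0.0},
  ],
)

```text
time_s: 12.88
eef_pos: [468.1, 273.4, 142.7]
tool_rot: [[0.181, -0.98, 0.078], [-0.983, -0.182, -0.01], [0.024, -0.075, -0.997]]
force: [0.6, 0.2, 0.5]
finger_gap: 0.3
grip_force: 0.6
```

Run:
```python
from h import *
u=np.radians(4)
st();plan2([(tcp_tip(-31,0,104,u),toolR(u),4)])
```

```text
t 12.875 tip local [-24.6  -0.2 117.8] F [0.6 0.2 0.5] q [-1.2   0.66  0.8   2.17 -0.83  0.57 -2.75] M [ 0.08 -0.12  0.03] gap 0.33434088527503486
[-0.0006, 0.0017, 0.0033] [-0.02, -0.01, -0.01]
[-0.0006, 0.0017, 0.0033] [-0.02, -0.0, -0.01]
[-0.0006, 0.0017, 0.0033] [-0.02, -0.01, -0.0]
[-0.0006, 0.0017, 0.0033] [-0.02, -0.01, -0.01]
  -> [462.  274.4 129. ]
```

>>> send_rows(
  rows=[
    {"slide":[-0.0006,0.0017,0.0033],"rotation":[-0.02,0,0],"claw":0.0},
    {"slide":[-0.0006,0.0017,0.0033],"rotation":[-0.02,0,0],"claw":0.0},
    {"slide":[-0.0006,0.0017,0.0033],"rotation":[-0.02,0,0],"claw":0.0},
    {"slide":[-0.0006,0.0017,0.0033],"rotation":[-0.02,0,0],"claw":0.0},
    {"slide":[0,0,0],"rotation":[0,0,0],"claw":0.0},
    {"slide":[0,0,0],"rotation":[0,0,0],"claw":0.0},
  ],
)

```text
time_s: 13.62
eef_pos: [460.9, 274.5, 128.9]
tool_rot: [[0.182, -0.981, 0.068], [-0.983, -0.183, -0.012], [0.024, -0.065, -0.998]]
force: [-1.0, 0.0, 1.7]
finger_gap: 0.2
grip_force: 0.6
```

Run:
```python
from h import *
u=np.radians(4)
st();plan2([(tcp_tip(-32,0,98,0),toolR(0),4)])
```

```text
t 13.625 tip local [-3.22e+01 -1.00e-01  1.04e+02] F [-1.   0.   1.7] q [-1.18  0.68  0.77  2.18 -0.86  0.55 -2.74] M [ 0.05  0.11 -0.  ] gap 0.16590146413832285
[0.0001, -0.0004, 0.0015] [-0.15, -0.06, -0.01]
[0.0001, -0.0003, 0.0015] [-0.16, -0.06, -0.0]
[0.0002, -0.0004, 0.0015] [-0.15, -0.05, -0.01]
[0.0001, -0.0005, 0.0015] [-0.16, -0.06, -0.0]
  -> [462.8 274.3 123. ]
```

>>> send_rows(
  rows=[
    {"slide":[0.0001,-0.0004,0.0015],"rotation":[-0.15,-0.05,0],"claw":0.0},
    {"slide":[0.0001,-0.0004,0.0015],"rotation":[-0.15,-0.05,0],"claw":0.0},
    {"slide":[0.0001,-0.0004,0.0015],"rotation":[-0.15,-0.05,0],"claw":0.0},
    {"slide":[0.0001,-0.0004,0.0015],"rotation":[-0.15,-0.05,0],"claw":0.0},
    {"slide":[0,0,0],"rotation":[0,0,0],"claw":0.0},
  ],
)

```text
time_s: 14.25
eef_pos: [462.6, 274.4, 123.4]
tool_rot: [[0.182, -0.983, 0.0], [-0.983, -0.182, -0.002], [0.002, -0.0, -1.0]]
force: [-3.0, 0.2, 8.6]
finger_gap: 0.1
grip_force: 4.3
```

Run:
```python
from h import *
st()
```

```text
t 14.25 tip local [-32.1   0.   98.4] F [-3.   0.2  8.6] q [-1.14  0.7   0.76  2.15 -0.85  0.63 -2.73] M [ 0.13  0.98 -0.01] gap 0.072653783751927
```

>>> send_rows(
  rows=[
    {"slide":[0,0,0.001],"rotation":[0,0,0],"claw":0.0},
    {"slide":[0,0,0.001],"rotation":[0,0,0],"claw":0.0},
    {"slide":[0,0,0],"rotation":[0,0,0],"claw":0.0},
  ],
)

```text
time_s: 14.62
eef_pos: [461.9, 274.5, 121.2]
tool_rot: [[0.183, -0.983, -0.0], [-0.983, -0.183, -0.002], [0.002, 0.001, -1.0]]
force: [-5.8, 0.5, 6.9]
finger_gap: 0.3
grip_force: 3.7
```

>>> send_rows(
  rows=[
    {"slide":[0,0,0.001],"rotation":[0,0,0],"claw":0.0},
    {"slide":[0,0,0.001],"rotation":[0,0,0],"claw":0.0},
    {"slide":[0,0,0],"rotation":[0,0,0],"claw":0.0},
  ],
)

```text
time_s: 15.0
eef_pos: [463.7, 274.3, 119.1]
tool_rot: [[0.182, -0.983, 0.004], [-0.983, -0.182, -0.003], [0.004, -0.004, -1.0]]
force: [0.4, 1.1, -0.2]
finger_gap: -0.1
grip_force: 0.1
```

>>> send_rows(
  rows=[
    {"slide":[0,0,0.001],"rotation":[0,0,0],"claw":0.0},
    {"slide":[0,0,0.001],"rotation":[0,0,0],"claw":0.0},
    {"slide":[0,0,0],"rotation":[0,0,0],"claw":0.0},
  ],
)

```text
time_s: 15.38
eef_pos: [463.6, 274.3, 117.1]
tool_rot: [[0.182, -0.983, 0.004], [-0.983, -0.182, -0.003], [0.004, -0.004, -1.0]]
force: [-0.4, -0.0, 0.6]
finger_gap: 0.0
grip_force: 0.6
```

>>> send_rows(
  rows=[
    {"slide":[0,0,0.0008],"rotation":[0,0,0],"claw":0.0},
    {"slide":[0,0,0.0007],"rotation":[0,0,0],"claw":0.0},
    {"slide":[0,0,0],"rotation":[0,0,0],"claw":0.0},
  ],
)

```text
time_s: 15.75
eef_pos: [463.3, 274.4, 115.8]
tool_rot: [[0.182, -0.983, 0.004], [-0.983, -0.182, -0.003], [0.003, -0.003, -1.0]]
force: [-1.1, -0.0, 3.3]
finger_gap: -0.0
grip_force: 1.8
```

>>> send_rows(
  rows=[
    {"slide":[0,0,0.0008],"rotation":[0,0,0],"claw":0.0},
    {"slide":[0,0,0],"rotation":[0,0,0],"claw":0.0},
  ],
)

```text
time_s: 16.0
eef_pos: [463.2, 274.4, 115.5]
tool_rot: [[0.182, -0.983, 0.003], [-0.983, -0.182, -0.002], [0.002, -0.003, -1.0]]
force: [-3.0, -0.3, 9.6]
finger_gap: -0.0
grip_force: 4.7
```

The stop is firmly felt: 0.8 mm of command gave only 0.3 mm of travel and 6 N more. I lift off and check that the bar stays.

>>> send_rows(
  rows=[
    {"slide":[0,0,-0.005],"rotation":[0,0,0],"claw":0.0},
    {"slide":[0,0,-0.015],"rotation":[0,0,0],"claw":0.0},
    {"slide":[0,0,-0.03],"rotation":[0,0,0],"claw":0.0},
    {"slide":[0,0,-0.03],"rotation":[0,0,0],"claw":0.0},
    {"slide":[0,0,0],"rotation":[0,0,0],"claw":0.045},
    {"slide":[0,0,0],"rotation":[0,0,0],"claw":0.045},
  ],
)

```text
time_s: 16.75
eef_pos: [462.6, 274.7, 194.8]
tool_rot: [[0.183, -0.983, 0.004], [-0.983, -0.183, -0.003], [0.003, -0.003, -1.0]]
force: [0.3, 0.9, -0.9]
finger_gap: 35.7
grip_force: 0.0
```

Run:
```python
from h import *
st()
im=save('wrist','w5.png')
cv2.imwrite('pics/v9.png',cv2.resize(im[60:400,120:540,::-1],None,fx=1.75,fy=1.75,interpolation=2))
g=lambda P:((proj('wrist',S(*P))-[120,60])*1.75).round()
for a in (0.02,.2,.5,1): 
    B=lambda r,h,y=0:g((42-r*np.cos(a)+h*np.sin(a),y,69.5+r*np.sin(a)+h*np.cos(a)))
    print(a,'lug',B(78,19),'x-',B(42,2.5,-41),'x+',B(42,2.5,41))
print('needle',g((0,-112,80)),'armtop',g((-5,-112,107)),'knob',g((0,70,84)))
plan2([(S(0,70,200),toolR(0),3),(S(0,70,110),toolR(0),3),(S(0,70,78),toolR(0),2)])
```

```text
t 16.75 tip local [-32.1   0.3 169.8] F [ 0.3  0.9 -0.9] q [-1.24  0.61  0.9   2.11 -0.71  0.75 -2.84] M [0.02 0.02 0.04] gap 35.70770265691683
0.02 lug [288. 278.] x- [235. 146.] x+ [182. 325.]
0.2 lug [276. 286.] x- [231. 147.] x+ [177. 331.]
0.5 lug [238. 295.] x- [215. 147.] x+ [160. 339.]
1 lug [128. 290.] x- [168. 139.] x+ [114. 345.]
needle [291. -43.] armtop [307. -54.] knob [161. 393.]
[-0.0188, -0.0174, -0.0019] [-0.01, -0.01, -0.01]
[-0.0188, -0.0175, -0.0019] [-0.0, -0.01, -0.0]
[-0.0188, -0.0174, -0.0019] [-0.01, -0.02, -0.01]
  -> [503.4 339.6 200. ]
[-0.0, -0.0, 0.03] [0.0, 0.0, -0.0]
[-0.0, -0.0, 0.03] [0.0, 0.0, -0.0]
[-0.0, -0.0, 0.03] [0.0, 0.0, -0.0]
  -> [503.4 339.6 110. ]
[0.0, -0.0, 0.016] [0.0, 0.0, -0.0]
[0.0, -0.0, 0.016] [0.0, 0.0, -0.0]
  -> [503.4 339.6  78. ]
```

View pics/v9.png

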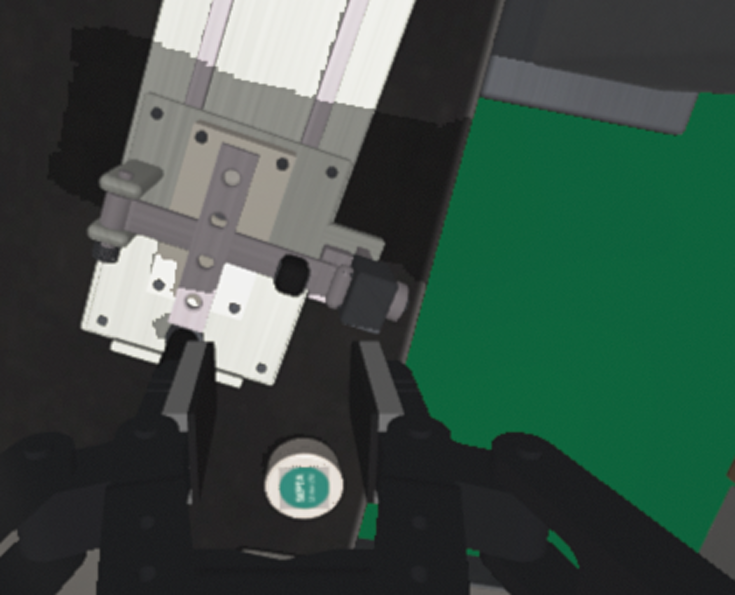

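The bar is latched level: its lug at (291,275) matches an angle of about 0, and the vial cap shows under the hole at (232,177). Next is the knob.

>>> send_rows(
  rows=[
    {"slide":[-0.019,-0.0174,-0.002],"rotation":[0,-0.01,0],"claw":0.045},
    {"slide":[-0.0188,-0.0174,-0.002],"rotation":[0,-0.01,0],"claw":0.045},
    {"slide":[-0.0188,-0.0174,-0.002],"rotation":[0,-0.02,0],"claw":0.045},
    {"slide":[0,0,0.025],"rotation":[0,0,0],"claw":0.045},
    {"slide":[0,0,0.03],"rotation":[0,0,0],"claw":0.045},
    {"slide":[0,0,0.02],"rotation":[0,0,0],"claw":0.045},
    {"slide":[0,0,0],"rotation":[0,0,0],"claw":0.045},
    {"slide":[0,0,0],"rotation":[0,0,0],"claw":0.045},
  ],
)

```text
time_s: 17.8
eef_pos: [504.8, 339.7, 126.4]
tool_rot: [[0.182, -0.983, 0.004], [-0.983, -0.182, 0.001], [-0.001, -0.004, -1.0]]
force: [0.7, 0.9, 0.6]
finger_gap: 45.1
grip_force: 0.0
```

Run:
```python
from h import *
st()
plan2([(S(0,70,78),toolR(0),4)])
```

```text
t 17.8 tip local [  1.4  70.3 101.4] F [0.7 0.9 0.6] q [-1.18  0.77  0.78  1.99 -0.82  0.73 -2.84] M [ 0.01 -0.01  0.  ] gap 45.077897799187504
[-0.0, 0.0004, 0.0121] [-0.01, 0.0, -0.01]
[-0.0001, 0.0004, 0.0121] [-0.01, 0.0, -0.0]
[-0.0, 0.0003, 0.0121] [-0.01, 0.0, -0.01]
[-0.0, 0.0004, 0.0121] [-0.01, 0.01, -0.01]
  -> [503.4 339.6  78. ]
```

>>> send_rows(
  rows=[
    {"slide":[0,0.0004,0.012],"rotation":[0,0,0],"claw":0.045},
    {"slide":[0,0.0004,0.012],"rotation":[0,0,0],"claw":0.045},
    {"slide":[0,0.0004,0.012],"rotation":[0,0,0],"claw":0.045},
    {"slide":[0,0.0003,0.012],"rotation":[0,0,0],"claw":0.045},
    {"slide":[0,0,0],"rotation":[0,0,0],"claw":0.01},
    {"slide":[0,0,0],"rotation":[0,0,0],"claw":0.01},
    {"slide":[0,0,0],"rotation":[0,0,0],"claw":0.01},
    {"slide":[0,0,0],"rotation":[0,0,0],"claw":0.01},
  ],
  force=35,
)

```text
time_s: 18.8
eef_pos: [504.0, 339.5, 77.8]
tool_rot: [[0.182, -0.983, 0.006], [-0.983, -0.182, 0.001], [0.0, -0.006, -1.0]]
force: [5.6, -0.8, -9.2]
finger_gap: 15.0
grip_force: 34.2
```

Run:
```python
from h import *
st(); s=telemetry.get_state();p=np.array(s['eef_pos']);c,sn=np.cos(YAW),np.sin(YAW)
d=np.array([sn,-c,0])  # stand -y
plan2([(p+d*20,Ro.from_matrix(s['tool_rot']),4),(p+d*75,Ro.from_matrix(s['tool_rot']),8)])
```

```text
t 18.8 tip local [ 0.7 70.  52.8] F [ 5.6 -0.8 -9.2] q [-1.13  0.82  0.7   2.01 -0.9   0.65 -2.78] M [-0.04 -0.98 -0.07] gap 14.975249463323971
[0.0048, 0.0015, -0.0] [0.0, 0.0, 0.0]
[0.0047, 0.0016, -0.0] [0.0, 0.0, 0.0]
[0.0048, 0.0015, -0.0] [0.0, 0.0, 0.0]
[0.0047, 0.0015, -0.0] [0.0, 0.0, 0.0]
  -> [501.5 319.7  77.8]
[0.0065, 0.0021, -0.0] [0.0, 0.0, 0.0]
[0.0066, 0.0021, -0.0] [0.0, 0.0, 0.0]
[0.0065, 0.0021, -0.0] [0.0, 0.0, 0.0]
[0.0066, 0.0021, -0.0001] [0.0, 0.0, 0.0]
[0.0065, 0.0021, 0.0] [0.0, 0.0, 0.0]
[0.0066, 0.0021, 0.0] [0.0, 0.0, 0.0]
[0.0065, 0.0022, 0.0] [0.0, 0.0, 0.0]
[0.0066, 0.0021, -0.0] [0.0, 0.0, 0.0]
  -> [494.4 265.1  77.8]
```

>>> send_rows(
  rows=[
    {"slide":[0.0024,0.0008,0],"rotation":[0,0,0],"claw":0.01},
    {"slide":[0.0048,0.0015,0],"rotation":[0,0,0],"claw":0.01},
    {"slide":[0.0048,0.0015,0],"rotation":[0,0,0],"claw":0.01},
    {"slide":[0.0065,0.0021,0],"rotation":[0,0,0],"claw":0.01},
    {"slide":[0.0066,0.0021,0],"rotation":[0,0,0],"claw":0.01},
    {"slide":[0.0065,0.0021,0],"rotation":[0,0,0],"claw":0.01},
    {"slide":[0.0066,0.0021,0],"rotation":[0,0,0],"claw":0.01},
    {"slide":[0.0065,0.0021,0],"rotation":[0,0,0],"claw":0.01},
    {"slide":[0.0066,0.0021,0],"rotation":[0,0,0],"claw":0.01},
    {"slide":[0.0065,0.0021,0],"rotation":[0,0,0],"claw":0.01},
    {"slide":[0.0065,0.0021,0],"rotation":[0,0,0],"claw":0.01},
    {"slide":[0,0,0],"rotation":[0,0,0],"claw":0.01},
  ],
)

```text
time_s: 20.3
eef_pos: [494.5, 271.2, 77.8]
tool_rot: [[0.181, -0.983, 0.004], [-0.983, -0.181, -0.0], [0.001, -0.004, -1.0]]
force: [5.0, -1.8, -9.4]
finger_gap: 15.3
grip_force: 34.7
```

Run:
```python
from h import *
st(); s=telemetry.get_state();p=np.array(s['eef_pos'])
target=np.array([504.0,339.5,77.8])+83.5*np.array([np.sin(YAW),-np.cos(YAW),0]); print(p,'travel',np.linalg.norm(p[:2]-[504,339.5]))
plan2([(target,Ro.from_matrix(s['tool_rot']),3)])
im=save('wrist','w6.png')
for t in ('needle_tip','needle','vial','keeper_bar'): print(t,[(np.round(r['point'],1).tolist(),round(r['score'],2)) for r in finder.spot_in(t,'wrist')[:2]])
g=lambda P:proj('wrist',S(*P)).round()
print('arm corners',[g((x,y,107)) for x in(-9,83) for y in(-119,-105)],'tip',g((0,-112,80)),'vial',g((0,-28.5-69,62)))
```

```text
t 20.3 tip local [-0.   1.1 52.8] F [ 5.  -1.8 -9.4] q [-1.04  0.78  0.67  2.11 -0.92  0.58 -2.65] M [-0.35 -0.92  0.03] gap 15.262092361082704
[494.53702513 271.24935372  77.80410913] travel 68.90354571112246
[0.0047, 0.0013, 0.0] [0.0, 0.0, 0.0]
[0.0047, 0.0012, 0.0] [0.0, 0.0, 0.0]
[0.0047, 0.0013, 0.0] [0.0, 0.0, 0.0]
  -> [493.4 256.7  77.8]
needle_tip []
needle []
vial [([369.1, 58.1], 0.61)]
keeper_bar [([348.6, 136.7], 0.98)]
arm corners [array([482., -59.]), array([454.,   9.]), array([  60., -230.]), array([  52., -144.])] tip [393.  -3.] vial [362.  55.]
```

>>> send_rows(
  rows=[
    {"slide":[0.0047,0.0013,0],"rotation":[0,0,0],"claw":0.01},
    {"slide":[0.0047,0.0013,0],"rotation":[0,0,0],"claw":0.01},
    {"slide":[0.0047,0.0012,0],"rotation":[0,0,0],"claw":0.01},
    {"slide":[0,0,0],"rotation":[0,0,0],"claw":0.01},
    {"slide":[0,0,0],"rotation":[0,0,0],"claw":0.01},
  ],
)

```text
time_s: 21.18
eef_pos: [492.6, 257.4, 77.8]
tool_rot: [[0.182, -0.983, 0.002], [-0.983, -0.182, 0.001], [-0.0, -0.002, -1.0]]
force: [2.3, -0.8, -6.0]
finger_gap: 14.7
grip_force: 35.0
```

Run:
```python
from h import *
import json
s=telemetry.get_state();p=np.array(s['eef_pos']);st();print('travel',(p-[504,339.5,77.8])[:2]@[np.sin(YAW),-np.cos(YAW)])
c=json.load(open('w2.json'));W=np.array(c['world_to_cam'])
def pj(P): q=W[:3,:3]@np.array(S(*P))+W[:3,3]; return np.array([c['fx']*q[0]/q[2]+c['cx'],c['fy']*q[1]/q[2]+c['cy']]).round(1)
im=cv2.imread('pics/w2.png')
for r in (170,178,196): print(r,im[r,348:376].sum(1).tolist())
hs=cv2.cvtColor(im[180:205,345:380],cv2.COLOR_BGR2HSV);m=(hs[...,1]>120);yy,xx=np.nonzero(m);print('orange',xx.mean()+345,yy.mean()+180,m.sum())
print('arm at z107',[(y,pj((x,y,107))) for x in(0,15) for y in(-119,-112,-105)],'base z96',pj((0,-119,96)),pj((0,-105,96)))
```

```text
t 21.175 tip local [ -0.1 -13.   52.8] F [ 2.3 -0.8 -6. ] q [-1.02  0.77  0.67  2.12 -0.93  0.57 -2.62] M [-0.2  -0.49 -0.07] gap 14.651961886468417
travel 82.91497713305301
170 [701, 699, 700, 700, 703, 675, 459, 458, 640, 699, 714, 706, 702, 671, 553, 633, 626, 664, 662, 648, 591, 537, 351, 283, 522, 726, 719, 711]
178 [694, 695, 695, 696, 682, 560, 398, 580, 687, 716, 714, 704, 667, 534, 618, 610, 673, 667, 658, 616, 585, 509, 281, 462, 708, 719, 709, 666]
196 [644, 647, 647, 604, 441, 459, 645, 704, 720, 710, 669, 601, 576, 593, 613, 641, 667, 651, 575, 567, 580, 408, 568, 716, 709, 696, 619, 230]
orange 360.46153846153845 192.80769230769232 26
arm at z107 [(-119, array([369.4, 190.5])), (-112, array([362.3, 190.5])), (-105, array([355.1, 190.5])), (-119, array([370.6, 175.4])), (-112, array([363.3, 175.5])), (-105, array([356.1, 175.5]))] base z96 [366.7 187.6] [352.8 187.7]
```

>>> send_rows(
  rows=[
    {"slide":[0,0,0],"rotation":[0,0,0],"claw":0.04},
    {"slide":[0,0,0],"rotation":[0,0,0],"claw":0.04},
    {"slide":[0,0,0],"rotation":[0,0,0],"claw":0.04},
    {"slide":[0,0,-0.03],"rotation":[0,0,0],"claw":0.04},
    {"slide":[0,0,-0.045],"rotation":[0,0,0],"claw":0.04},
    {"slide":[0,0,-0.05],"rotation":[0,0,0],"claw":0.04},
    {"slide":[0,0,0],"rotation":[0,0,0],"claw":0.0},
  ],
)

```text
time_s: 22.05
eef_pos: [495.0, 258.4, 206.3]
tool_rot: [[0.182, -0.983, 0.009], [-0.983, -0.182, 0.005], [-0.003, -0.01, -1.0]]
force: [-0.2, 0.1, 0.5]
finger_gap: 22.9
grip_force: 0.0
```

Run:
```python
from h import *
st(); th=np.radians(30)
n=np.array(S(0,-112,78)); Q=toolR(0)*Ro.from_euler('y',-th); P=n-100*Q.as_matrix()[:,2]; print(P)
plan2([(P,Q,9)])
```

```text
t 22.05 tip local [  2.2 -11.5 181.3] F [-0.2  0.1  0.5] q [-1.18  0.61  0.9   2.06 -0.69  0.79 -2.81] M [ 0.04 -0.03 -0.02] gap 22.851440005646854
[489.45740946 109.98013462 164.60254038]
[0.0161, 0.0037, 0.0045] [-0.01, -0.55, -0.0]
[0.0164, 0.0036, 0.0037] [-0.01, -0.55, -0.0]
[0.0165, 0.0037, 0.0026] [-0.01, -0.56, -0.0]
[0.0167, 0.0036, 0.0017] [-0.01, -0.55, -0.0]
[0.0167, 0.0037, 0.0008] [-0.01, -0.55, 0.0]
[0.0167, 0.0036, -0.0002] [-0.01, -0.55, 0.0]
[0.0167, 0.0037, -0.0012] [-0.02, -0.56, 0.0]
[0.0167, 0.0036, -0.0021] [-0.01, -0.55, -0.0]
[0.0164, 0.0037, -0.0031] [-0.01, -0.55, -0.0]
  -> [489.4 110.  164.6]
```

>>> send_rows(
  rows=[
    {"slide":[0.0161,0.0037,0.0045],"rotation":[-0.01,-0.55,0],"claw":0.0},
    {"slide":[0.0164,0.0037,0.0037],"rotation":[-0.01,-0.55,0],"claw":0.0},
    {"slide":[0.0165,0.0037,0.0026],"rotation":[-0.01,-0.55,0],"claw":0.0},
    {"slide":[0.0167,0.0037,0.0017],"rotation":[-0.01,-0.55,0],"claw":0.0},
    {"slide":[0.0167,0.0037,0.0008],"rotation":[-0.01,-0.55,0],"claw":0.0},
    {"slide":[0.0167,0.0037,0],"rotation":[-0.01,-0.55,0],"claw":0.0},
    {"slide":[0.0167,0.0037,-0.0012],"rotation":[-0.01,-0.55,0],"claw":0.0},
    {"slide":[0.0167,0.0037,-0.002],"rotation":[-0.01,-0.55,0],"claw":0.0},
    {"slide":[0.0164,0.0037,-0.003],"rotation":[-0.01,-0.55,0],"claw":0.0},
    {"slide":[0,0,0],"rotation":[0,0,0],"claw":0.0},
    {"slide":[0,0,0],"rotation":[0,0,0],"claw":0.0},
    {"slide":[0,0,0],"rotation":[0,0,0],"claw":0.0},
  ],
)

```text
time_s: 23.55
eef_pos: [486.2, 111.0, 161.5]
tool_rot: [[0.16, -0.982, -0.098], [-0.853, -0.187, 0.487], [-0.497, 0.006, -0.868]]
force: [-0.6, -0.3, 0.5]
finger_gap: -0.4
grip_force: 0.0
```

Run:
```python
from h import *
import json
st(); im=save('wrist','w7.png'); c=camera_params('wrist'); json.dump({k:np.array(v).tolist() for k,v in c.items()},open('w7.json','w'))
n=proj('wrist',S(0,-112,80)); print('pred needle',n,'vial cap',proj('wrist',S(0,-112,62)))
x0=int(n[0])-50;y0=int(n[1])-40;print('origin',x0,y0)
cv2.imwrite('pics/v10.png',cv2.resize(im[y0:y0+75,x0:x0+100,::-1],None,fx=8,fy=8,interpolation=2))
for t in ('needle_tip','needle','vial'): print(t,[(np.round(r['point'],1).tolist(),round(r['score'],2)) for r in finder.spot_in(t,'wrist')[:2]])
```

```text
t 23.55 tip local [   8.2 -147.2  139.8] F [-0.6 -0.3  0.5] q [-0.43  0.61  0.54  2.19 -1.08  0.95 -2.  ] M [-0.55 -0.1   0.01] gap -0.3950741635524233
pred needle [274.77222233 223.65580293] vial cap [274.95434729 204.10881817]
origin 224 183
needle_tip []
needle []
vial []
```

View pics/v10.png

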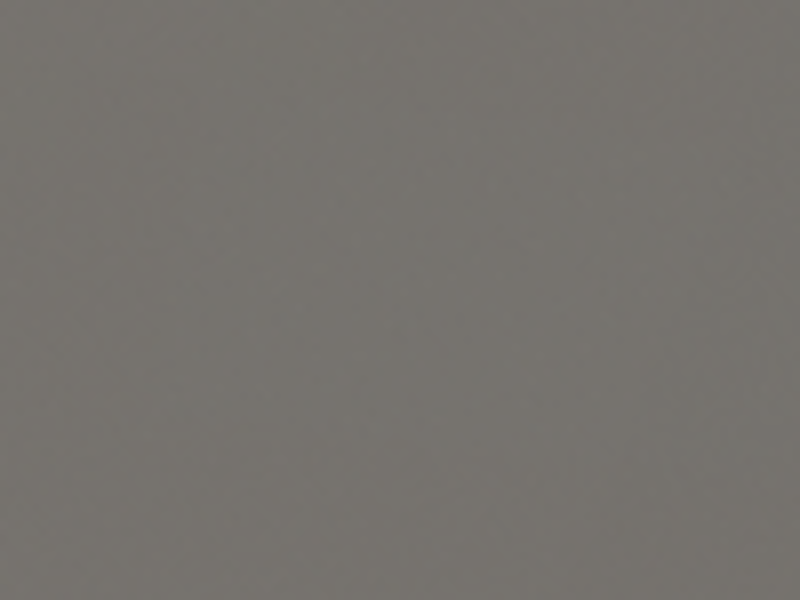

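The tenth view is all grey because the bucket blocks it from this low angle. My viewing budget is spent, so from here I only measure. I'm moving to a steeper pose clear of the bucket.

Run:
```python
from h import *
th=np.radians(14)
n=np.array(S(0,-112,78)); Q=toolR(0)*Ro.from_euler('y',-th); M=Q.as_matrix(); P=n-102*M[:,2]-6.8*M[:,0]
plan2([(P+[0,0,25],Q,5),(P,Q,2)])
```

```text
[-0.0096, -0.0005, -0.0042] [0.01, 0.52, -0.0]
[-0.0093, -0.0006, -0.0048] [0.01, 0.53, -0.0]
[-0.009, -0.0006, -0.0052] [0.01, 0.52, -0.0]
[-0.0088, -0.0005, -0.0058] [0.01, 0.53, -0.01]
[-0.0084, -0.0006, -0.0062] [0.01, 0.52, 0.0]
  -> [483.6 141.4 203.6]
[0.003, -0.0, 0.0121] [0.0, 0.0, 0.0]
[0.0031, -0.0, 0.0122] [0.0, 0.0, 0.0]
  -> [483.6 141.3 178.6]
```

>>> send_rows(
  rows=[
    {"slide":[-0.0096,-0.0005,-0.0042],"rotation":[0.01,0.52,0],"claw":0.0},
    {"slide":[-0.0093,-0.0005,-0.0048],"rotation":[0.01,0.53,0],"claw":0.0},
    {"slide":[-0.009,-0.0005,-0.0052],"rotation":[0.01,0.52,0],"claw":0.0},
    {"slide":[-0.0088,-0.0005,-0.0058],"rotation":[0.01,0.53,0],"claw":0.0},
    {"slide":[-0.0084,-0.0005,-0.0062],"rotation":[0.01,0.52,0],"claw":0.0},
    {"slide":[0.003,0,0.012],"rotation":[0,0,0],"claw":0.0},
    {"slide":[0.003,0,0.012],"rotation":[0,0,0],"claw":0.0},
    {"slide":[0,0,0],"rotation":[0,0,0],"claw":0.0},
    {"slide":[0,0,0],"rotation":[0,0,0],"claw":0.0},
  ],
)

```text
time_s: 24.88
eef_pos: [483.4, 139.5, 178.2]
tool_rot: [[0.175, -0.983, -0.046], [-0.954, -0.181, 0.238], [-0.242, 0.002, -0.97]]
force: [0.2, -0.4, 0.1]
finger_gap: 0.1
grip_force: 0.0
```

Run:
```python
from h import *
import json
st(); im=save('wrist','w8.png'); c=camera_params('wrist'); json.dump({k:np.array(v).tolist() for k,v in c.items()},open('w8.json','w'))
for n,P in dict(tip=(0,-112,80),ntop=(0,-112,93),hole=(0,-112,72),arm1=(-9,-119,107),arm2=(-9,-105,107),arm3=(-9,-119,96),hole2=(0,-93,72),barend=(0,-124.5,72)).items(): print(n,proj('wrist',S(*P)).round(1))
for t in ('needle_tip','needle','vial','keeper_bar','keeper_lug','carriage_knob','stand'): print(t,[(np.round(r['point'],1).tolist(),round(r['score'],2)) for r in finder.spot_in(t,'wrist')[:2]])
```

```text
t 24.875 tip local [   3.8 -125.3  154. ] F [ 0.2 -0.4  0.1] q [-0.73  0.54  0.68  2.2  -0.9   0.76 -2.33] M [-0.29 -0.09  0.01] gap 0.06625956245401665
tip [279.5 212.5]
ntop [279.4 223.3]
hole [279.5 206.3]
arm1 [297. 231.]
arm2 [289.6 248.2]
arm3 [296.2 220.9]
hole2 [271.6 227.4]
barend [285.1 191.5]
needle_tip [([282.0, 236.3], 0.55)]
needle [([278.7, 236.8], 0.5)]
vial [([279.3, 186.0], 0.54)]
keeper_bar [([283.4, 246.0], 0.95)]
keeper_lug [([283.3, 242.7], 0.65)]
carriage_knob [([282.7, 215.6], 0.71), ([251.3, 202.0], 0.19)]
stand []
```

Run:
```python
import cv2
g=cv2.cvtColor(cv2.imread('pics/w8.png'),cv2.COLOR_BGR2GRAY)
for r in range(180,250): print(r,''.join('%x'%(v//16) for v in g[r,250:315]))
```

```text
180 989bbbbbbbbbbbbbbbbbbbbbbbbbbbbbbbbbbbbbbefffffffffeeca9888888888
181 989bbbbbbbbbbbbbbbbbbbbbbbbbbbbbbbbbbbbbbeffffffffffffeeca9888888
182 98abbbbbbbbbbbbbbbbbbbbbbbbbbbaaaabbbbbbdfffffffffffffffffedca988
183 89bbbbbbbbbbbbbbbbbbbbbbbbbaa9989999abbbeffffffffffffffffffffeeca
184 89bbbbbbbbbbbbbbbbbbbbbbbba98889998889abefffffffffffffffffffffffe
185 8abbbbbbbbbbbbbbbbbbbbbba988999aaa99889aeffffffffffffffffffffffff
186 aeeeecbbbbbbbbbbbbbbbbbb9889aaaaaaaa9879effffffffffffffffb889efff
187 effffebbbbbbbbbbbbbbbbba9889aaaaaaaa9878efffffffffffffff966779eff
188 ffffffcbbbbbbbbbbbbbbbb987889aabbaaa9877dffffffffffffffe7677778ef
189 ffffffeeecbbbbbbbbbbbbb977778aabbccca977bffffffffffffffe7677669ff
190 fffffffffeeeeebbbbbbbba977766778aabbba87bfffffffffffffffa66667cff
191 ffffffffffffffcbbbbbbba9778766667789aaa8bfffffffffffffffe9778cfff
192 fffffffffffffdbbbbbbbbb9889ba98766667898bffffffffffffffffedeeffff
193 fffffffffffffcbbbbbbbbba99ceedcb977666767bfffffffffffffffffffffff
194 fffffffffffffcbbbbbbbbba9aeeeefeecba97766789cffffffffffffffffffff
195 fffffffffffffcbbbbbbbbbb9beeeeffffeedba9766678
[... 3099 characters left out ...]

240 eeeeeeeeeeeeeffffffffffffffedddddddddeffffffecba9876678beffffffff
241 eeeeeeeeeeeeffffffffffffffffeddddddeeffffffeeeeddca9887778aceffff
242 dddeeeeeeeeefffffffffffffeeeeeeeeeeffffffffeeeeeeeedcba9877778bef
243 bbdedddeeeeefffffffffeefeeeeeeeeeeffffffffeeeeeeeeeeeeddca9876678
244 bcee98adeeeeefffeffefeefeeeeeeeeeeeeefffffeeeeeeeeeeeeeeeeda97766
245 bded769deeeeeeeeeffeeeefeeeeeeeeeeeeeeeeeeeeeeeeeeeeeeeeeed988887
246 bbb978aeeeeeeddddeeeeeeeeeeeeeeeeeeeeeeeeeeeeeeeeeeeeeeeed9888888
247 bba979ceeeeec8679cdeeeeeeeeeeeeeeeeeeeeeeeeeeeeeeeeeeeed998888765
248 bbba89eeeeed95568adeddeeeeeeeeeeeeeeeeeeeeeeeeeeeeeeeee9888874322
249 bbba9beeeeec86679adecdeeeeeeeeeeeeeeeeeeeeeeeeeeeeeeeee9899852111
```

Run:
```python
from h import *
import json
c=json.load(open('w8.json'));W=np.array(c['world_to_cam'])
def pj(*P): q=W[:3,:3]@np.array(S(*P))+W[:3,3]; return [round(float(v),1) for v in (c['fx']*q[0]/q[2]+c['cx'],c['fy']*q[1]/q[2]+c['cy'])]
T=83
print('orange',pj(0,-112,107),'armend',pj(-9,-119,107),pj(-9,-105,107),pj(-9,-119,96))
print('bar end',pj(-8,-41-T,72),pj(8,-41-T,72),'holes',[pj(0,y-T,72) for y in(-28.5,-9.5,9.5)],'lug',pj(-36,-T,88.5),'hinge',pj(42,-T,70))
print('nest',pj(-24,-42-T,46),pj(24,-42-T,46),'cap',pj(0,-28.5-T,62),'plate',[pj(x,-45-T,26) for x in(-54,50)],'base BR',pj(-57,-149,10),pj(57,-149,10))
g=cv2.cvtColor(cv2.imread('pics/w8.png'),cv2.COLOR_BGR2GRAY)[120:300,200:360]
g=cv2.resize(g,(80,60),interpolation=cv2.INTER_AREA)
for i,r in enumerate(g): print(120+3*i,''.join(' .:-=+*#%@'[min(9,v*10//256)] for v in r))
```

```text
orange [279.4, 236.2] armend [297.0, 231.0] [289.6, 248.2] [296.2, 220.9]
bar end [295.9, 195.2] [273.7, 189.0] holes [[279.3, 206.9], [271.4, 227.9], [264.2, 247.4]] lug [314.8, 263.9] hinge [212.7, 222.2]
nest [314.9, 182.8] [254.0, 165.1] cap [279.4, 199.7] plate [[348.2, 178.2], [224.2, 141.4]] base BR [358.5, 149.0] [224.3, 106.9]<stdin>:11: RuntimeWarning: overflow encountered in scalar multiply
Traceback (most recent call last):
OverflowError: Python integer 256 out of bounds for uint8
```

Run:
```python
import cv2
g=cv2.cvtColor(cv2.imread('pics/w8.png'),cv2.COLOR_BGR2GRAY)[140:290,200:350].astype(int)
for i in range(0,150,3): print(140+i,''.join(' .:-=+*#%@'[min(9,v*10//256)] for v in g[i,::2]))
```

```text
140 =====********+=++********++++++%*%@@@@@@@@@@%************+=====++++==-:....
143 =====********@@@*++==+**+++++++@@@@@@@@@@@@@@@%**++**********++=====+++==-:
146 ===-+*******%@@@@#***+++===+++***%@@@@@@@@@@@@@@%*****************++==***++
149 ==--*********@@@@@@******+++==++********#%@@@@@@@@@%********+*********+****
152 ==-#@%%%***+**+-=-%@@@*********+*+=++******#@@@@@@@@@@*******=+++*******+-:
155 =--%@@@@@%*+***-::+***@#*%%*****@@@%#*==++*******@@@@@@@****+=-::=+****+:::
158 --+@@@@@@@*******************+++***@@@@@%#+==++******##@#**+=+:::-*****+:::
161 -=%@@@@@@@+******************+++++++++*@@@@@%%*+==++*******=+++==+******+-=
164 -#@@+****+******************+++++++++++++++***@@@@%*+==+**+=+++++**********
167 +@@@@****#@@@@%%%%**********+*++++++++++++++++**@@@@@@@%*+===+++***********
170 :..:=+***%@@@@@@@@@%*******+@@@@@@@#++++++++++++++++++%@@@@@*+==++*+*******
173 .....-******@@@@@@@@@@@@@**+#=::+@@@##**++++++++++++++++*@@@@#***++===+***-
176 .....=**+***#@@@@@@@@@@@@*+*#-::-###########*+++++++++++++@@@@%%******++==.
179 ....:****+++***%@@@@@@@@**+###**##############@@@@#+++++
[... 2199 characters left out ...]
@@***-::..#@@@@@@@*-----....-----+@@@@=-..:::::.+@@@%=*%%@+:
266 @@@@@@%@@@@@@@@@@%%#:...=@@+.....------....------.......::::::::-=#+*%%@@-.
269 @@@@@*@@@@@@@@@@@@@@-...#%:......------....------........::::::...:+#%@%-..
272 @@@@@#@@@@@@@@@@@@@@% .+@-.......------....------:........::.:.....=%@@=..:
275 @@@@*@@@@@@@@@@@@@@@# :@@:......:------....------:...................:...:-
278 @@@@#@@@@@@@@@@@@@@@=..:-.......:------....-------.....................::-=
281 @@@@%@@@@@@@@@@@@@@@:...........:------....-------.....................:-==
284 @@@*@@@@@@@@@@@@@@@@............:------....-------.....................:===
287 @@@%@@@@@@@@@@@@@@@% ...........-------....-------.......................:-
```

Run:
```python
from h import *
import json
c=json.load(open('w8.json'));W=np.array(c['world_to_cam'])
def pj(*P): q=W[:3,:3]@np.array(S(*P))+W[:3,3]; return np.array((c['fx']*q[0]/q[2]+c['cx'],c['fy']*q[1]/q[2]+c['cy']))
im=cv2.imread('pics/w8.png');g=cv2.cvtColor(im,cv2.COLOR_BGR2GRAY)
for col in (262,266,270,292): print(col,'from row 208:',g[208:262,col].tolist())
from scipy.optimize import brentq
for col in (262,266,270,292):
    out=[]
    for y,z in((-119,96),(-119,107),(-105,107),(-105,96)):
        x=brentq(lambda x:pj(x,y,z)[0]-col,-40,60); out.append((round(x,1),round(pj(x,y,z)[1],1)))
    print(col,out)
hs=cv2.cvtColor(im[222:250,268:298],cv2.COLOR_BGR2HSV);m=hs[...,1]>90;yy,xx=np.nonzero(m);print('orange',xx.mean()+268,yy.mean()+222,xx.min()+268,xx.max()+268,yy.min()+222,yy.max()+222,m.sum())
```

```text
262 from row 208: [184, 185, 185, 185, 186, 185, 173, 133, 116, 122, 132, 166, 216, 231, 237, 242, 244, 244, 244, 246, 242, 167, 139, 179, 236, 241, 244, 245, 245, 243, 235, 232, 236, 243, 244, 241, 239, 234, 235, 206, 153, 138, 146, 175, 211, 223, 232, 236, 235, 234, 234, 233, 234, 235]
266 from row 208: [243, 232, 204, 158, 157, 167, 175, 169, 143, 120, 129, 146, 177, 215, 230, 237, 242, 244, 244, 244, 245, 244, 219, 197, 186, 234, 243, 244, 245, 245, 244, 245, 247, 246, 247, 244, 239, 234, 222, 152, 137, 154, 126, 112, 121, 144, 176, 219, 229, 228, 223, 204, 201, 202]
270 from row 208: [114, 127, 133, 136, 146, 194, 238, 238, 233, 195, 124, 127, 144, 173, 212, 229, 236, 242, 244, 245, 244, 244, 246, 247, 240, 190, 232, 244, 245, 245, 245, 244, 242, 246, 244, 243, 240, 238, 232, 227, 221, 198, 133, 140, 180, 191, 124, 96, 96, 96, 97, 98, 97, 97]
292 from row 208: [236, 237, 237, 238, 241, 243, 245, 247, 247, 203, 183, 183, 184, 185, 181, 156, 121, 129, 146, 175, 214, 231, 238, 243, 245, 245, 245, 245, 246, 246, 246, 246, 244, 242, 240, 238, 236, 236, 236, 233, 232, 231, 232, 232, 232, 221, 130, 96, 96, 97, 97, 97, 97, 97]
262 [(13.7, np.float64(211.7)), (13.1, np.float64(221.8)), (9.1, np.float64(241.3)), (9.6, np.float64(230.7))]
266 [(11.1, np.float64(212.8)), (10.6, np.float64(222.9)), (6.5, np.float64(242.3)), (6.9, np.float64(231.7))]
270 [(8.4, np.float64(213.8)), (8.1, np.float64(223.9)), (3.9, np.float64(243.3)), (4.2, np.float64(232.7))]
292 [(-6.2, np.float64(219.7)), (-5.8, np.float64(229.7)), (-10.6, np.float64(248.8)), (-10.9, np.float64(238.4))]
orange 282.7906976744186 236.4418604651163 277 288 232 242 86
```

Run:
```python
from h import *
Q=toolR(0); P=np.array(S(-2,-112,330))-Q.apply([76.5,.9,-117.6])
plan2([(P,Q,6)])
```

```text
[-0.0169, 0.0002, -0.0015] [0.0, 0.39, -0.0]
[-0.0168, 0.0002, -0.0023] [0.0, 0.39, -0.01]
[-0.0167, 0.0001, -0.0029] [0.0, 0.39, -0.0]
[-0.0166, 0.0002, -0.0036] [0.0, 0.39, -0.0]
[-0.0164, 0.0001, -0.0042] [0.0, 0.39, -0.01]
[-0.0163, 0.0002, -0.005] [0.0, 0.39, -0.0]
  -> [464.9 234.8 212.4]
```

>>> send_rows(
  rows=[
    {"slide":[-0.0169,0.0002,-0.0015],"rotation":[0,0.39,0],"claw":0.0},
    {"slide":[-0.0168,0.0002,-0.0023],"rotation":[0,0.39,0],"claw":0.0},
    {"slide":[-0.0167,0.0002,-0.003],"rotation":[0,0.39,0],"claw":0.0},
    {"slide":[-0.0166,0.0002,-0.0036],"rotation":[0,0.39,0],"claw":0.0},
    {"slide":[-0.0164,0.0002,-0.0042],"rotation":[0,0.39,0],"claw":0.0},
    {"slide":[-0.0163,0.0002,-0.005],"rotation":[0,0.39,0],"claw":0.0},
    {"slide":[0,0,0],"rotation":[0,0,0],"claw":0.0},
    {"slide":[0,0,0],"rotation":[0,0,0],"claw":0.0},
  ],
)

```text
time_s: 26.28
eef_pos: [464.6, 233.8, 212.3]
tool_rot: [[0.182, -0.983, -0.001], [-0.983, -0.182, -0.001], [0.0, 0.001, -1.0]]
force: [0.6, -0.3, 0.8]
finger_gap: -0.1
grip_force: 0.0
```

Run:
```python
from h import *
import json
st(); im=save('wrist','w9.png'); c=camera_params('wrist'); json.dump({k:np.array(v).tolist() for k,v in c.items()},open('w9.json','w'))
W=np.array(c['world_to_cam']);print('cam',-W[:3,:3].T@W[:3,3], S(-2,-112,330))
T=83
for n,P in dict(orange=(0,-112,109),h2=(0,-9.5-T,73),h3=(0,9.5-T,73),h4=(0,28.5-T,73),knob=(0,70-T,84),lug=(-36,-T,90),aL=(20,-119,107),aR=(20,-105,107),end=(-9,-112,107)).items(): print(n,proj('wrist',S(*P)).round(1))
hs=cv2.cvtColor(im[:,:,::-1].copy(),cv2.COLOR_BGR2HSV);o=proj('wrist',S(0,-112,109)).astype(int)
m=(hs[o[1]-15:o[1]+15,o[0]-15:o[0]+15,1]>90);yy,xx=np.nonzero(m);print('orange obs',xx.mean()+o[0]-15,yy.mean()+o[1]-15,xx.min()+o[0]-15,xx.max()+o[0]-15,yy.min()+o[1]-15,yy.max()+o[1]-15,m.sum())
g=cv2.cvtColor(im,cv2.COLOR_RGB2GRAY)
for n,P in dict(h2=(0,-9.5-T,73),h3=(0,9.5-T,73),h4=(0,28.5-T,73),knob=(0,70-T,84)).items():
    q=proj('wrist',S(*P)).round().astype(int);k=10 if n[0]=='h' else 16;print(n,'origin',q-k)
    for r in range(q[1]-k,q[1]+k+1): print(''.join('%x'%(v//16) for v in g[r,q[0]-k:q[0]+k+1]))
```

```text
t 26.275 tip local [-25.  -39.9 187.3] F [ 0.6 -0.3  0.8] q [-1.19  0.56  0.9   2.13 -0.65  0.76 -2.82] M [ 0.01  0.02 -0.01] gap -0.10902511989228315
cam [478.26221387 156.2532618  329.96553647] (np.float64(478.2194764233432), np.float64(159.37155350691808), 330)
orange [276.8 103.5]
h2 [269.5 129. ]
h3 [262.1 153.3]
h4 [255.  176.6]
knob [239.  229.2]
lug [312.9 159.6]
aL [249.6  82. ]
aR [243.4 104.4]
end [290.4 108. ]
orange obs 280.5242718446602 105.30097087378641 274 286 99 111 103
h2 origin [259 119]
aaaaa9878888887777888
aaaaa9878888877777888
aaaa98788888887777888
aaaa98788888887777888
aaaa98788888777777888
aaa987788877777778888
aaa987788766666677888
aaa987887665555567788
aa9877877655555556787
999877876555555555777
788878876555555555677
777778876555555555677
777778876555555555677
777778877655555556677
777777777766555556777
777777777777766667777
777777777777777777777
777777777777777777777
777777777777777777777
777777777777777777777
777777777777777777777
h3 origin [252 143]
777777777777777777777
777777777777777777777
777777777777777777777
777777777777777777777
98777777777777777
[... 1282 characters left out ...]
3333333344443114aeee
eeeeeeeea42333333333334443215beee
eeeeeeee832333333333333343327deee
eeeeeeee832333333333333333338eeee
eeeeeeee83233333333333333334aeeee
eeeeeeee83233333333333333335beeee
eeeeeeeea4223333333333333337deeee
eeeeeeeed6223333333333333348deeee
eeeeeeeeeb42222333333333336ceeeee
eeeeeeeeee7322223333333335aeeeeee
eeeeeeeeeeb632222323223349deeeeee
eeeeeeeeeeeb7432222223468ceeeeeee
eeeeeeeeeeeeda743333468bdeeeeeeee
eeeeeeeeeeeefeca9a989bdeeeeeeeeee
eeeeeeeeeeeeeeeeeeeddeeeeeeeeeeee
eeeeeeeeeeeeeeeeeeeeeeeeeeeeeeeee
eeeeeeeeeeeeeeeeeeeeeeeeeeeeeeeee
eeeeeeeeeeeeeeeeeeeeeeeeeeeeeeeee
eeeeeeeeeeeeeeeeeeeeeeeeeeeeeeeee
eeeeeeeeeeeeeeeeeeeeeeeeeeeeeeeee
eeeeeeeeeeeeeeeeeeeeeeeeeeeeeeeee
```

The overhead measurement puts the hub cap at y = -111.8 and the vial's hole at about -111.7, so they agree to within measurement error. The hole positions also fit a level, latched bar, and the arm is clear of everything, so I hand in.

```bash
python3 -c "
from cell import ctrl
print(ctrl.finish_job())"
```

```text
the job is handed in; nothing more can be done
None
```

I handed the job in at about 26 s: the keeper bar is latched, and the carriage is in place with the tall vial under the needle to within about half a millimetre by camera. The needle's position was taken from its hub cap, as the tip itself could not be seen clearly.

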